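Refill the bayonet soap keeper on the bath shelf

TASK

Refill the soap keeper: unlock its clear splash hood (a quarter turn anticlockwise), lift it off and stand it upright on the round rubber mat. Then stack all the closed soap tins there are flat and squarely on one another in one column on the keeper's plinth, lengthwise along it, and put the hood back over them: lugs into the slots, press down and twist a quarter turn clockwise until it stops, so that it is locked. Leave the other things on the shelf where they are and never let the hood tip over.

Things in the scene. Friction and masses are not known exactly. Their poses are not given: they have to be found in the camera images.
- keeper: Soap keeper base, fixed: round steel dish 170 mm across, 29 mm high. Origin: centre of its underside, z up. White plinth in its middle. A collar (inner radius 77 mm) carries an inward lip of inner radius 69 mm, underside 23 and top 29 mm above the origin, cut by two entry slots at +x and -x. From each slot a track runs a quarter turn clockwise (from above) under the lip to a stop.
- plinth_top (a point): Centre of the top of the keeper's white rectangular plinth, 92 mm along the keeper's x, 60 mm along its y, 24 mm above the keeper's origin.
- slot (a point): Middle of the slot at the keeper's +x, at the lip's top, 73 mm from the axis. Each slot is 30 mm wide. Turning anticlockwise out of the slots is blocked.
- seal (a joint): Sprung rubber seal ring (radius 58 to 67 mm) in the keeper that carries the hood's rim; its top is 15 mm above the keeper's origin at 0, positive up (m). It holds a hood lying in the slots with its rim about 21 mm up, too high to turn; push the rim down below 15 mm to turn (6 to 9 N besides the weight; it bottoms at 11.5 mm).
- hood: Clear plastic splash hood, an upside-down cup, 132 mm outer diameter, inner radius 59 mm, 130 mm high, about 0.35 kg. Origin: centre of its open lower rim, z up. It looks the same after half a turn. Lugs in the slots: hood x along keeper x. Locked: a quarter turn clockwise from that, hood x along keeper y, rim about 15 mm above the keeper's origin. It starts locked on the empty keeper.
- hood_bar (a point): Grip point of the hood's black bar handle, on the axis, 153 mm above the rim. The bar is 80 mm long along the hood's x, 14 mm wide along its y, and stands from 130 to 166 mm above the rim.
- hood_lug (a point): Middle of the lug at the hood's +x, at the lower rim under the bar's end (another at -x). Each lug is 20 mm wide, 8 mm high from the rim up, and reaches out to 75 mm from the axis.
- mat: Round black rubber mat, 160 mm across, 4 mm thick, fixed on the shelf. Origin: centre of its underside. The place to stand the hood meanwhile.
- tin1: Closed aluminium soap tin, 90 (x) x 58 (y) x 26 (z) mm, about 0.13 kg. Origin: centre of its underside, z up, lying flat on the shelf. All tins are alike; two to four are present.
- tin2: Closed aluminium soap tin, 90 (x) x 58 (y) x 26 (z) mm, about 0.13 kg. Origin: centre of its underside, z up, lying flat on the shelf. All tins are alike; two to four are present.
- tin3: Closed aluminium soap tin, 90 (x) x 58 (y) x 26 (z) mm, about 0.13 kg. Origin: centre of its underside, z up, lying flat on the shelf. All tins are alike; two to four are present.
- tin4: Closed aluminium soap tin, 90 (x) x 58 (y) x 26 (z) mm, about 0.13 kg. Origin: centre of its underside, z up, lying flat on the shelf. All tins are alike; two to four are present.
- soap_dish: Bystander, leave alone: heart-shaped pink soap dish, 22 mm high, about 95 mm across, a white soap on it. Origin: centre of its underside.
- nail_brush: Bystander, leave alone: wooden nail brush, 95 x 42 x 30 mm. Origin: centre of its underside.
- lota: Bystander, leave alone: stainless lota (round pot), 112 mm across, 102 mm high. Origin: centre of its underside.
- jar: Bystander, leave alone: glass jar with aluminium cap, 80 mm across, 100 mm high. Origin: centre of its underside.
- comb: Bystander, leave alone: flat black comb, 160 x 36 x 6 mm. Origin: centre of its underside.

How it is judged:
By the outcome, as a careful person would: the job done as asked, in the order asked, and still so for the second after the job is handed in, with the robot touching nothing.
Of tin1, tin2, tin3, tin4 only 2 to 4 are there at a start; the rules pass over those that are not, and their reading is None.
At some moment in a run one of hood may be knocked a few centimetres aside while the robot is not near it.
It also fails if it takes over 210 s, if anything falls off the work surface, if the arm or the gripper's body presses on something with over 40 N, if the wrist force passes 120 N, or if a joint passes its speed limit or range.

ROBOT

A 6-joint arm with a two-finger parallel gripper is mounted at the origin on the work surface. World frame = base frame: x ahead of the robot, y to its left, z up, the work surface at z = 0. Lengths are in m, angles in rad, forces in N, time in s.
With the tool pointing down it reaches from about 0.425 to 0.95 m from the base axis. Payload 3.5 kg.
Tool frame: the origin (TCP) lies at the very end of the fingers, on their centre line; the grasp point (between the pads) lies 19 mm behind it; z points along the fingers, y is the line along which they close (so a half turn about z gives the same grasp; the last joint's range is limited). The gripper opens to 85 mm and grips with 20 to 120 N. Pads are 22 mm wide; open, the fingers measure 114 mm over their backs; the gripper's body (76 mm by 85 mm) begins 54 mm behind the grasp point. The pads swing forward as they close: fully open they stand 13 mm farther back than shut.
Start: joints at [0.973, 0.286, 1.577, -0, 1.279, -0.15], TCP at [0.292, 0.608, 0.231] pointing down, gripper open.
Joint ranges: [-2.77, 2.77], [-0.9, 2.22], [0.21, 2.48], [-1.53, 4.67], [0.24, 2.81], [-2.84, 2.84]. Speed limits (rad/s): [2.79, 2.79, 3.14, 3.14, 3.14, 3.14].

INTERFACE

Orientations are given as a unit quaternion [x, y, z, w].
In Python, from plant import ctrl gives the robot as it stands.
- The arm moves only by the tool carry_out, never from a script. Its argument "deltas" is one flat list of numbers, 6 for each row, row after row: the shift along the tool's x, y, z in m, then the turn, a rotation vector about the tool's x, y, z in rad. A call has 1 to 5 rows; each row is the pose to reach, as a shift and turn from the pose commanded when the call began, along the tool's axes at that moment; what a row does not reach only later rows make up. A row lasts 1/8 s, in which the tool goes at most 62.5 mm and 10.7 degrees, less where a joint would pass 70% of its speed; a pose out of reach is approached as far as the arm can. A call with a gripper value outside its range is refused whole. "grip" is the opening in per cent of the stroke, from 0 (shut) to 100 (fully open), set as the call begins (left out, the last holds). The fingers move at their own pace and stop on an object; "grip_force" is the grip in N (left out, the last holds). Time passes only in rows, so rows that repeat a pose let the fingers close. It gives the time, the measured TCP pose, the force, the opening and the grip force at its end, in the units of the state.
- ctrl.get_state(): the state, without advancing time (a new reading comes with each control period).
- ctrl.read_camera(name): name is "scene" or "top" or "wrist"; returns (picture, depth): 384x512x3 uint8, red, green, blue; 384x512 float32, m along the optical axis (not along the pixel's ray), 0 where there is no reading.
- ctrl.camera_model(name): a dict with "intrinsics" (3x3 intrinsics, pixels), "extrinsics" (4x4, takes a point from world to camera coordinates); the wrist camera has in their place "hand_eye" (4x4, takes a point from camera to tool coordinates, whose origin is the TCP and whose axes are the flange's). Camera axes: x right, y down, z forward; pixel columns grow to the right and rows downward; lengths in m; the calibration is good to about 2 mm. A picture is of the moment at which its call begins: read the wrist's pose just before it. camera_model takes no time and is no camera call.
- ctrl.sign_off(): hands the job in; it is judged then, once.
Trained networks look in the newest picture that a camera, given by its name, has taken for a name from the list of things; names that differ only in an ending like _2 or _b are one class to them, and where a whole thing is asked for, a point or a joint stands for the part that bears it (a point fixed in the world has none). Each returns a list of dicts, best first, with "score" (0 to 1); they miss things now and then, are a little off and sometimes report something else, mostly with a low value. They report only what shows in the picture. A call takes as long as a camera call.
- ctrl.find_in(camera, query): "uv" ([column, row] in pixels, amid what is visible of it).
The state is a dict: "time": time; "qpos": joint angles; "dq": joint speeds; "joint_efforts": joint torques, N m; "eef_pos": TCP position; "tcp_rot": TCP orientation; "contact_force": force on the tool from outside, world axes, zero at the start; "wrist_torque": the same for the moment, N m; "opening": opening from 0.0 (shut) to 1.0 (fully open); "finger_force": force on a finger pad.
Only numpy, scipy, OpenCV 4.12 (cv2) and the standard library are available. Lean on these libraries where they do the work, as an engineer would, in place of code of your own. Each camera call takes 0.05 s, during which the arm holds its last target. There are 200 camera calls.

## Working session

There is one attempt and no reset: what is moved stays moved. The work goes in short steps, Python scripts to look and compute and a tool call to move; the robot and the scene stay as the last step left them, time stands still between calls to the robot, and variables do not carry over. Pictures are saved under pics/ and viewed, at most 14 in all, crops included, and the job is handed in when it is done.

Besides the shell and the picture viewer there is one more tool, called after ">>>" by a JSON object that holds its "method" and its "body", one argument or row to a line. carry_out: Moves the arm, as the interface text tells. Its arguments: {"type":"object","properties":{"deltas":{"type":"array"},"grip":{"type":"number"},"grip_force":{"type":"number"}},"required":["deltas"]}

```bash
ls; mkdir -p pics
cat > h.py <<'E'
from plant import ctrl
import numpy as np, cv2
from scipy.spatial.transform import Rotation as R
def snap(cam,name=None):
    s=ctrl.get_state(); im,d=ctrl.read_camera(cam); m=ctrl.camera_model(cam)
    if name: cv2.imwrite(f'pics/{name}.png',im[:,:,::-1])
    if 'hand_eye' in m:
        T=np.eye(4);T[:3,:3]=R.from_quat(s['tcp_rot']).as_matrix();T[:3,3]=s['eef_pos'];W=T@m['hand_eye']
    else: W=np.linalg.inv(m['extrinsics'])
    return im,d,np.array(m['intrinsics']),W
def cloud(d,K,W):
    v,u=np.mgrid[:d.shape[0],:d.shape[1]]
    p=np.stack([(u-K[0,2])/K[0,0]*d,(v-K[1,2])/K[1,1]*d,d],-1)
    P=p@W[:3,:3].T+W[:3,3]; P[d<=0]=np.nan
    return P
def ray(uv,z,K,W):
    r=W[:3,:3]@np.array([(uv[0]-K[0,2])/K[0,0],(uv[1]-K[1,2])/K[1,1],1]); c=W[:3,3]
    return c+r*(z-c[2])/r[2]
def tomove(target_xyz,yaw=None):
    """delta in tool axes from measured pose; yaw = world angle of the tool x-axis, tool down"""
    s=ctrl.get_state(); A=R.from_quat(s['tcp_rot'])
    d=A.inv().apply(np.array(target_xyz)-s['eef_pos']); r=np.zeros(3)
    if yaw is not None:
        B=R.from_matrix(np.array([[np.cos(yaw),np.sin(yaw),0],[np.sin(yaw),-np.cos(yaw),0],[0,0,-1]]).T)
        B=R.from_matrix(np.column_stack([[np.cos(yaw),np.sin(yaw),0],[np.sin(yaw),-np.cos(yaw),0],[0,0,-1]]))
        r=(A.inv()*B).as_rotvec()
    return np.round(d,4),np.round(r,4)
E
python3 - <<'E'
from h import *
np.set_printoptions(precision=4,suppress=True)
for c in ['scene','top']:
    im,d,K,W=snap(c,c+'0'); P=cloud(d,K,W)
    print(c,W[:3,3],K[0,0])
    for q in ['keeper','hood','hood_bar','hood_lug','mat','tin1','soap_dish','nail_brush','lota','jar','comb','slot']:
        for r in ctrl.find_in(c,q)[:5]:
            u,v=np.round(r['uv']).astype(int); print(q,round(r['score'],2),u,v,P[v,u])
s=ctrl.get_state();print(s)
E
```

```text
pics
scene [ 1.4795 -0.0792  0.7672] 354.974960513173
keeper 0.61 226 231 [ 0.6461 -0.1031  0.0262]
hood 0.61 226 202 [ 0.6333 -0.0952  0.1291]
hood 0.5 288 208 [0.5307 0.1135 0.0041]
hood_lug 0.75 224 200 [ 0.6316 -0.1006  0.1358]
mat 0.77 290 209 [0.5358 0.1196 0.003 ]
tin1 0.93 370 197 [0.5344 0.4005 0.0253]
tin1 0.76 166 224 [ 0.5872 -0.2933  0.0259]
tin1 0.76 136 216 [ 0.5356 -0.3958  0.028 ]
tin1 0.7 349 218 [0.6317 0.2944 0.0229]
tin1 0.68 172 199 [ 0.4536 -0.2859  0.0261]
soap_dish 0.56 346 215 [0.6243 0.2859 0.0303]
nail_brush 0.66 334 188 [0.4678 0.2917 0.0276]
lota 0.88 175 251 [ 0.7727 -0.2411  0.0832]
jar 0.68 329 236 [0.7599 0.1878 0.0748]
comb 0.6 172 198 [ 0.4458 -0.2867  0.0248]
comb 0.59 263 249 [0.7167 0.004  0.0043]
slot 0.58 227 226 [ 0.63   -0.0989  0.0323]
top [ 0.3816 -0.0177  1.1865] 370.1133755476533
hood 0.89 292 189 [ 0.5608 -0.0917  0.1594]
hood_bar 0.88 294 193 [ 0.5518 -0.098   0.1441]
hood_lug 0.6 295 190 [ 0.5573 -0.0998  0.1619]
mat 0.97 227 219 [0.4968 0.1092 0.0023]
mat 0.6 352 183 [ 0.5971 -0.2906  0.028 ]
tin1 0.96 387 211 [ 0.5059 -0.3933  0.023
[... 349 characters left out ...]
0.0233]
jar 0.58 196 146 [0.7145 0.1918 0.0981]
comb 0.87 259 150 [0.7225 0.0002 0.0024]
slot 0.71 133 218 [0.5059 0.4068 0.0265]
slot 0.56 280 214 [ 0.5067 -0.0608  0.0159]
slot 0.49 167 184 [0.6119 0.2981 0.0309]
{'time': 1.3, 'qpos': array([ 0.973 ,  0.2863,  1.5767, -0.    ,  1.2786, -0.15  ]), 'dq': array([-0.0002, -0.0003,  0.0011, -0.0011, -0.0008,  0.001 ]), 'joint_efforts': array([ -0.0001, -40.5936, -29.2942,  -0.0001,   0.0004,  -0.    ]), 'eef_pos': array([0.2922, 0.6085, 0.2313]), 'tcp_rot': array([0.222, 0.975, 0.   , 0.   ]), 'contact_force': array([0.9038, 0.2697, 0.0874]), 'wrist_torque': array([-0.002 , -0.0373, -0.0096]), 'finger_force': 0.0, 'opening': 0.9971064737008563}
```

Run:
```python
import cv2
im=cv2.imread('pics/top0.png')[90:290,90:430]
cv2.imwrite('pics/top0c.png',cv2.resize(im,None,fx=2.3,fy=2.3,interpolation=cv2.INTER_CUBIC))
```

```text
(no output)
```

View pics/top0c.png

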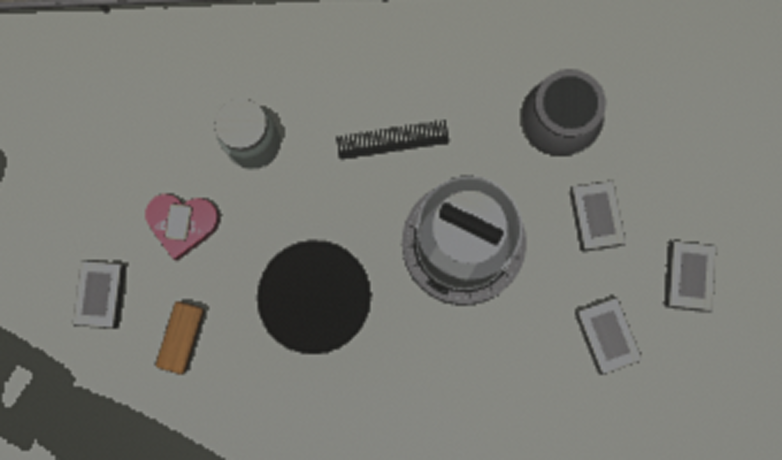

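View pics/scene0.png

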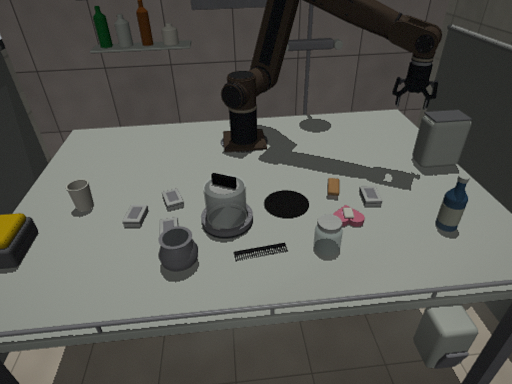

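```bash
cat >> h.py <<'E'
def rect(P,c,r,z0,z1,mask=None):
    """min-area rect of points within r of c between heights: centre, long axis yaw, sizes"""
    m=(np.hypot(P[...,0]-c[0],P[...,1]-c[1])<r)&(P[...,2]>z0)&(P[...,2]<z1)
    if mask is not None: m&=mask
    m=cv2.morphologyEx(m.astype(np.uint8),cv2.MORPH_OPEN,np.ones((3,3)))>0
    q=P[m]
    if len(q)<8: return None
    (cx,cy),(w,h),a=cv2.minAreaRect((q[:,:2]*1000).astype(np.float32)); a=np.radians(a)
    if w<h: w,h,a=h,w,a+np.pi/2
    return np.array([cx/1000,cy/1000]),(a+np.pi/2)%np.pi-np.pi/2,w,h,len(q),np.median(q[:,2])
E
python3 - <<'E'
from h import *
np.set_printoptions(precision=4,suppress=True)
im,d,K,W=snap('top'); P=cloud(d,K,W)
dark=im.max(2)<70
print('bar',rect(P,(.56,-.092),.07,.14,.21,dark))
for c in [(.507,-.393),(.499,.406),(.422,-.281),(.60,-.282)]: print('tin',rect(P,c,.07,.014,.04))
print('mat',rect(P,(.5,.109),.1,-.02,.03,dark))
print('keeper',rect(P,(.55,-.092),.1,.012,.06))
print(tomove((.55,-.092,.33),0)); print(ctrl.camera_model('wrist'))
E
```

```text
bar (array([ 0.5684, -0.0991]), np.float64(1.0643706125908374), 79.00018310546875, 21.994930267333984, 201, np.float64(0.1801997085481224))
tin (array([ 0.5104, -0.4049]), np.float64(-0.1519539796874687), 90.21306610107422, 60.05302810668945, 567, np.float64(0.025996048983832676))
tin (array([0.5081, 0.4101]), np.float64(-0.11061652640531339), 90.63938903808594, 60.370059967041016, 528, np.float64(0.025881632474573646))
tin (array([ 0.4328, -0.2878]), np.float64(0.31427301562703924), 90.82405090332031, 59.24333190917969, 569, np.float64(0.02618064653030694))
tin (array([ 0.5978, -0.2843]), np.float64(0.12848703639953096), 90.93904113769531, 58.51651382446289, 532, np.float64(0.026022873703113847))
mat (array([0.4979, 0.1128]), np.float64(1.5454658032446624), 155.63677978515625, 155.16810607910156, 1901, np.float64(0.004204168509269968))
keeper (array([ 0.5372, -0.0877]), np.float64(1.2221784200913821), 169.00018310546875, 109.7078857421875, 521, np.float64(0.02874698309881918))
(array([-0.5356, -0.5198, -0.0987]), array([0.    , 0.    , 2.6939]))
{'intrinsics': array([[275.0809,   0.    , 257.5002],
       [  0.    , 275.0809, 187.9483],
       [  0.    ,   0.    ,   1.    ]]), 'hand_eye': array([[ 0.0004, -0.951 , -0.3093,  0.0784],
       [ 1.    ,  0.0004,  0.0001, -0.0004],
       [ 0.0001, -0.3093,  0.951 , -0.1425],
       [ 0.    ,  0.    ,  0.    ,  1.    ]])}
```

>>> {"method": "carry_out", "body": {
  "deltas": [-0.036,-0.035,-0.005,0,0,0,-0.072,-0.07,-0.01,0,0,0,-0.108,-0.105,-0.014,0,0,0,-0.144,-0.14,-0.019,0,0,0,-0.18,-0.174,-0.023,0,0,0]
}}

```text
time: 1.98
eef_pos: [0.3796, 0.3722, 0.2548]
tcp_rot: [0.222, 0.975, 0.0, 0.0]
contact_force: [0.9, -0.1, -0.3]
opening: 1.002
finger_force: 0.0
```

>>> {"method": "carry_out", "body": {
  "deltas": [-0.045,-0.044,-0.006,0,0,0,-0.09,-0.088,-0.012,0,0,0,-0.135,-0.132,-0.018,0,0,0,-0.18,-0.174,-0.023,0,0,0,-0.18,-0.174,-0.023,0,0,0]
}}

```text
time: 2.6
eef_pos: [0.4675, 0.1354, 0.2782]
tcp_rot: [0.225, 0.974, -0.0, 0.001]
contact_force: [-0.3, 0.5, -0.1]
opening: 0.998
finger_force: 0.0
```

>>> {"method": "carry_out", "body": {
  "deltas": [-0.045,-0.044,-0.006,0,0,0,-0.09,-0.088,-0.012,0,0,0,-0.135,-0.132,-0.018,0,0,0,-0.176,-0.172,-0.023,0,0,0,-0.176,-0.172,-0.023,0,0,0]
}}

```text
time: 3.22
eef_pos: [0.5512, -0.0947, 0.3003]
tcp_rot: [0.224, 0.975, -0.0, 0.0]
contact_force: [-1.0, 0.9, 0.1]
opening: 1.001
finger_force: 0.0
```

>>> {"method": "carry_out", "body": {
  "deltas": [0,0,0,0,0,0.18,0,0,0,0,0,0.36,0,0,0,0,0,0.54,0,0,0,0,0,0.72,0,0,0,0,0,0.8]
}}

```text
time: 3.85
eef_pos: [0.55, -0.09, 0.3001]
tcp_rot: [0.585, 0.811, 0.0, -0.0]
contact_force: [0.3, -0.5, -0.1]
opening: 1.0
finger_force: 0.0
```

>>> {"method": "carry_out", "body": {
  "deltas": [0,0,0,0,0,0.18,0,0,0,0,0,0.36,0,0,0,0,0,0.54,0,0,0,0,0,0.72,0,0,0,0,0,0.8]
}}

```text
time: 4.47
eef_pos: [0.5499, -0.0899, 0.3]
tcp_rot: [0.854, 0.52, 0.0, -0.001]
contact_force: [-0.7, 0.2, 1.0]
opening: 0.998
finger_force: 0.0
```

Run:
```python
from h import *
np.set_printoptions(precision=4,suppress=True)
im,d,K,W=snap('wrist','w1'); P=cloud(d,K,W); s=ctrl.get_state(); print(s['time'],s['eef_pos'],s['qpos'])
dark=im.max(2)<70
print('bar',rect(P,(.56,-.092),.07,.17,.19)); print('bar',rect(P,(.56,-.092),.07,.172,.19,dark))
```

```text
4.525 [ 0.55   -0.09    0.3001] [-0.3446 -0.0198  1.7905  0.0007  1.3718  0.1343]
bar (array([ 0.5677, -0.0985]), np.float64(1.080797988879855), 79.87210845947266, 14.188719749450684, 1117, np.float64(0.18060425853321305))
bar (array([ 0.5677, -0.0986]), np.float64(1.080797988879855), 79.63327026367188, 14.188719749450684, 1095, np.float64(0.18061675932896626))
```

View pics/w1.png

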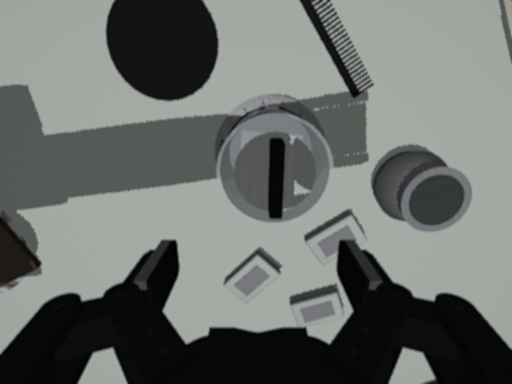

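Run:
```python
from h import *
print(tomove((.5677,-.0985,.151),1.081))
```

```text
(array([0.0005, 0.0198, 0.149 ]), array([-0.0009, -0.0006,  0.0108]))
```

>>> {"method": "carry_out", "body": {
  "deltas": [0,0.02,0,0,0,0.01,0.0005,0.02,0.05,0,0,0.01,0.0005,0.02,0.1,0,0,0.01,0.0005,0.02,0.135,0,0,0.01,0.0005,0.02,0.149,0,0,0.01],
  "grip": 50
}}

```text
time: 5.15
eef_pos: [0.5666, -0.0989, 0.1485]
tcp_rot: [0.856, 0.517, -0.001, -0.002]
contact_force: [-0.4, 0.1, 0.6]
opening: 0.504
finger_force: 0.0
```

>>> {"method": "carry_out", "body": {
  "deltas": [0,0,0,0,0,0,0,0,0,0,0,0,0,0,0,0,0,0,0,0,0,0,0,0,0,0,0,0,0,0],
  "grip": 0,
  "grip_force": 60
}}

```text
time: 5.78
eef_pos: [0.5682, -0.1006, 0.1527]
tcp_rot: [0.857, 0.516, 0.0, -0.001]
contact_force: [-3.2, 3.1, 3.2]
opening: 0.152
finger_force: 60.7
```

>>> {"method": "carry_out", "body": {
  "deltas": [0,0,0,0,0,0,0,0,0,0,0,0,0,0,0,0,0,0]
}}

```text
time: 6.15
eef_pos: [0.5682, -0.1006, 0.1527]
tcp_rot: [0.857, 0.516, 0.0, -0.001]
contact_force: [-4.4, 3.6, 3.1]
opening: 0.153
finger_force: 60.7
```

>>> {"method": "carry_out", "body": {
  "deltas": [0,0,0.002,0,0,-0.15,0,0,0.002,0,0,-0.3,0,0,0.002,0,0,-0.45,0,0,0.002,0,0,-0.6,0,0,0.002,0,0,-0.75]
}}

```text
time: 6.78
eef_pos: [0.5689, -0.1016, 0.152]
tcp_rot: [0.608, 0.794, 0.0, 0.001]
contact_force: [-7.2, 1.0, 6.5]
opening: 0.159
finger_force: 62.7
```

>>> {"method": "carry_out", "body": {
  "deltas": [0,0,0,0,0,-0.15,0,0,0,0,0,-0.3,0,0,0,0,0,-0.45,0,0,0,0,0,-0.6,0,0,0,0,0,-0.75]
}}

```text
time: 7.4
eef_pos: [0.5686, -0.1019, 0.1519]
tcp_rot: [0.275, 0.962, -0.0, 0.001]
contact_force: [-5.1, -0.3, 6.6]
opening: 0.152
finger_force: 61.8
```

>>> {"method": "carry_out", "body": {
  "deltas": [0,0,0,0,0,-0.04,0,0,0,0,0,-0.07,0,0,0,0,0,-0.08,0,0,0,0,0,-0.08]
}}

```text
time: 7.9
eef_pos: [0.5688, -0.1013, 0.152]
tcp_rot: [0.24, 0.971, 0.001, 0.001]
contact_force: [-4.9, 1.1, 7.2]
opening: 0.149
finger_force: 64.3
```

Run:
```python
from h import *
np.set_printoptions(precision=4,suppress=True)
s=ctrl.get_state(); x=R.from_quat(s['tcp_rot']).as_matrix(); print(s['eef_pos'],np.arctan2(x[1,0],x[0,0]),s['contact_force'],s['wrist_torque'],s['qpos'])
```

```text
[ 0.5688 -0.1013  0.152 ] 2.6575734179377752 [-4.8799  1.0593  7.1668] [ 0.6326  1.0037 -1.0831] [-0.3527  0.1518  1.8875  0.0022  1.1011 -1.4404]
```

>>> {"method": "carry_out", "body": {
  "deltas": [0,0,0,0,0,0.03,0,0,-0.006,0,0,0.03,0,0,-0.014,0,0,0.03,0,0,-0.025,0,0,0.03,0,0,-0.04,0,0,0.03]
}}

```text
time: 8.52
eef_pos: [0.5683, -0.1015, 0.1898]
tcp_rot: [0.251, 0.968, -0.001, 0.0]
contact_force: [-0.7, -0.6, -1.9]
opening: 0.155
finger_force: 60.0
```

>>> {"method": "carry_out", "body": {
  "deltas": [0,0,-0.02,0,0,0,0,0,-0.05,0,0,0,0,0,-0.05,0,0,0]
}}

```text
time: 8.9
eef_pos: [0.5704, -0.102, 0.244]
tcp_rot: [0.251, 0.968, -0.001, 0.004]
contact_force: [-0.0, -0.2, -3.0]
opening: 0.154
finger_force: 60.0
```

Run:
```python
from h import *
np.set_printoptions(precision=4,suppress=True)
s=ctrl.get_state(); print(s['eef_pos'],s['contact_force'],s['opening'])
im,d,K,W=snap('top','t1'); P=cloud(d,K,W); dark=im.max(2)<70
print(rect(P,(.568,-.1),.08,.24,.4,None)); print(tomove((.499,.112,.245)))
im,d,K,W=snap('wrist','w2');
```

```text
[ 0.5704 -0.102   0.244 ] [-0.0496 -0.1753 -2.9979] 0.15422297212508154
(array([ 0.554 , -0.0982]), np.float64(1.1288763023551645), 96.58356475830078, 26.7334041595459, 109, np.float64(0.33015406032235295))
(array([ 0.1651,  0.1525, -0.0042]), array([0., 0., 0.]))
```

View pics/w2.png

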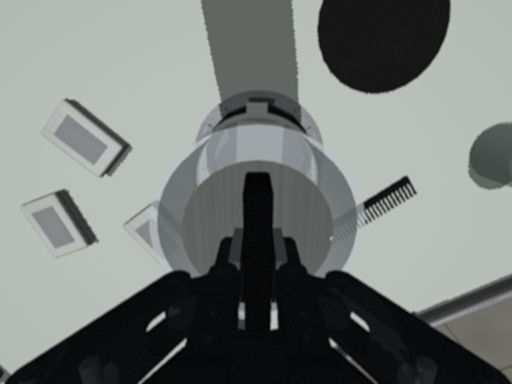

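>>> {"method": "carry_out", "body": {
  "deltas": [0.033,0.03,0,0,0,0,0.074,0.068,0,0,0,0,0.115,0.106,0,0,0,0,0.15,0.138,0,0,0,0,0.165,0.152,0,0,0,0]
}}

```text
time: 9.62
eef_pos: [0.4959, 0.1141, 0.2374]
tcp_rot: [0.25, 0.968, -0.0, -0.002]
contact_force: [0.2, -1.1, -3.4]
opening: 0.153
finger_force: 59.9
```

>>> {"method": "carry_out", "body": {
  "deltas": [0,0,0.0,0,0,0,0,0,0.04,0,0,0,0,0,0.075,0,0,0,0,0,0.09,0,0,0,0,0,0.09,0,0,0]
}}

```text
time: 10.25
eef_pos: [0.4973, 0.1113, 0.148]
tcp_rot: [0.252, 0.968, -0.001, -0.002]
contact_force: [0.8, 0.4, -2.3]
opening: 0.153
finger_force: 59.9
```

Run:
```python
from h import *
np.set_printoptions(precision=4,suppress=True)
s=ctrl.get_state(); print(s['eef_pos'],s['contact_force'],s['wrist_torque'])
im,d,K,W=snap('scene'); im=im[130:290,200:380]
cv2.imwrite('pics/s2.png',cv2.resize(im,None,fx=3,fy=3)[:,:,::-1])
print(tomove((.499,.112,.142)))
```

```text
[0.4973 0.1113 0.148 ] [ 0.7575  0.3706 -2.2975] [ 0.0137  0.0433 -0.0446]
(array([-0.0002,  0.0007,  0.0076]), array([0., 0., 0.]))
```

View pics/s2.png

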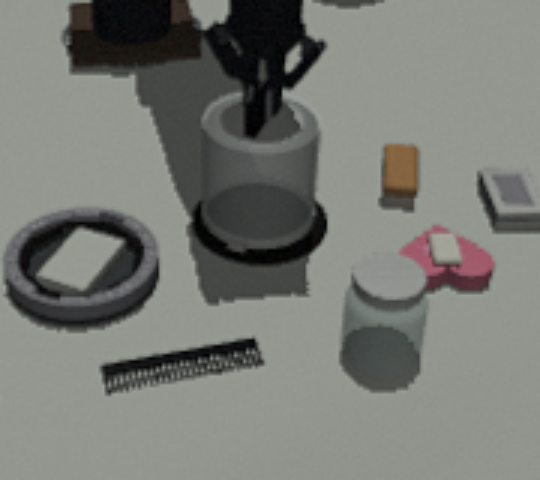

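>>> {"method": "carry_out", "body": {
  "deltas": [0,0,0.002,0,0,0,0,0,0.004,0,0,0,0,0,0.006,0,0,0,0,0,0.007,0,0,0]
}}

```text
time: 10.8
eef_pos: [0.4979, 0.112, 0.1424]
tcp_rot: [0.251, 0.968, 0.0, 0.0]
contact_force: [-0.4, -0.2, -2.9]
opening: 0.153
finger_force: 59.9
```

>>> {"method": "carry_out", "body": {
  "deltas": [0,0,0,0,0,0,0,0,0,0,0,0]
}}

```text
time: 11.05
eef_pos: [0.4979, 0.112, 0.1423]
tcp_rot: [0.251, 0.968, -0.0, -0.0]
contact_force: [-0.2, 0.5, -2.5]
opening: 0.153
finger_force: 60.0
```

>>> {"method": "carry_out", "body": {
  "deltas": [0,0,0.001,0,0,0,0,0,0.002,0,0,0,0,0,0.002,0,0,0]
}}

```text
time: 11.42
eef_pos: [0.4984, 0.1117, 0.1422]
tcp_rot: [0.251, 0.968, -0.0, 0.0]
contact_force: [-3.8, -1.5, 6.5]
opening: 0.153
finger_force: 61.2
```

>>> {"method": "carry_out", "body": {
  "deltas": [0,0,0.001,0,0,0,0,0,0.002,0,0,0,0,0,0.002,0,0,0]
}}

```text
time: 11.8
eef_pos: [0.4987, 0.1117, 0.1422]
tcp_rot: [0.251, 0.968, -0.0, 0.0]
contact_force: [-7.2, -1.4, 14.4]
opening: 0.15
finger_force: 62.4
```

>>> {"method": "carry_out", "body": {
  "deltas": [0,0,-0.003,0,0,0,0,0,-0.003,0,0,0,0,0,-0.003,0,0,0,0,0,-0.003,0,0,0],
  "grip": 60
}}

```text
time: 12.3
eef_pos: [0.4978, 0.112, 0.1409]
tcp_rot: [0.251, 0.968, -0.0, -0.0]
contact_force: [0.3, 0.1, 0.1]
opening: 0.598
finger_force: 0.0
```

>>> {"method": "carry_out", "body": {
  "deltas": [0,0,-0.03,0,0,0,0,0,-0.08,0,0,0,0,0,-0.13,0,0,0,0,0,-0.16,0,0,0,0,0,-0.16,0,0,0],
  "grip": 100
}}

```text
time: 12.92
eef_pos: [0.4994, 0.1121, 0.3044]
tcp_rot: [0.251, 0.968, 0.001, 0.003]
contact_force: [0.5, 1.1, -0.6]
opening: 0.999
finger_force: 0.0
```

Run:
```python
from h import *
np.set_printoptions(precision=4,suppress=True)
im,d,K,W=snap('top'); P=cloud(d,K,W)
print('plinth',rect(P,(.568,-.1),.06,.016,.04)); print('lip',rect(P,(.568,-.1),.1,.02,.04))
print('hood',rect(P,(.498,.112),.08,.157,.19))
print(tomove((.5688,-.1013,.28),1.0),tomove((.508,.41,.2),1.46))
```

```text
plinth (array([ 0.5654, -0.0979]), np.float64(-0.5545111516352845), 92.4850082397461, 59.736717224121094, 535, np.float64(0.02416937360202187))
lip (array([ 0.5657, -0.0988]), np.float64(1.5397489284906438), 167.37684631347656, 167.2313690185547, 1356, np.float64(0.02634114439483526))
hood None
(array([-0.1653, -0.1521,  0.022 ]), array([0.002 , 0.0004, 1.6338])) (array([0.1366, 0.2651, 0.1019]), array([0.0017, 0.0008, 1.1738]))
```

>>> {"method": "carry_out", "body": {
  "deltas": [0.02,0.04,0,0,0,0,0.05,0.095,0,0,0,0,0.08,0.15,0,0,0,0,0.11,0.205,0,0,0,0,0.137,0.26,0,0,0]
}}

```text
validation failed for argument at $.de...
```

>>> {"method": "carry_out", "body": {
  "deltas": [0,0.005,0.03,0,0,-0.1,0,0.005,0.07,0,0,-0.2,0,0.005,0.11,0,0,-0.3,0,0.005,0.14,0,0,-0.4,0,0.005,0.15,0,0,-0.4]
}}

```text
time: 13.6
eef_pos: [0.4973, 0.1162, 0.1466]
tcp_rot: [0.054, 0.999, -0.0, -0.004]
contact_force: [0.4, 0.6, 0.1]
opening: 1.0
finger_force: 0.0
```

```bash
cat >> h.py <<'E'
def tin(c,cam='wrist',name=None,z=.001):
    np.set_printoptions(precision=4,suppress=True)
    im,d,K,W=snap(cam,name); P=cloud(d,K,W); r=rect(P,c,.075,z+.012,z+.040); print('tin',r)
    s=ctrl.get_state(); M=R.from_quat(s['tcp_rot']).as_matrix(); y=np.arctan2(M[1,0],M[0,0])
    t=r[1]+np.pi*np.round((y-r[1])/np.pi)
    print('eef',s['eef_pos'],'yaw',y,'q6',s['qpos'][5]); print(tomove((*r[0],z),t))
E
python3 - <<'E'
from h import *
tin((.508,.41),name='w3')
E
```

```text
tin (array([0.5435, 0.3778]), np.float64(-0.021668943367483706), 15.983184814453125, 2.7656707763671875, 50, np.float64(0.01546537801159431))
eef [0.4978 0.1162 0.147 ] yaw 3.0319745722533753 q6 -1.4305669002045005
(array([-0.0179,  0.2652,  0.1456]), array([-0.0007, -0.0075, -0.0879]))
```

View pics/w3.png

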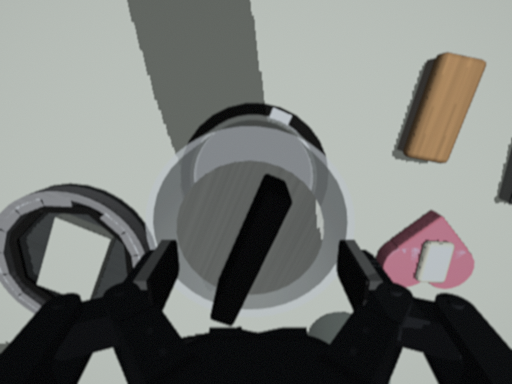

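The last row of the first call was malformed, so it was refused and the second call lowered the open gripper around the hood's bar, without contact. The picture shows the bar at (255,250) between the open fingers, hood still standing on the mat. I'll go straight up.

>>> {"method": "carry_out", "body": {
  "deltas": [0,0,-0.03,0,0,0,0,0,-0.08,0,0,0,0,0,-0.13,0,0,0,0,0,-0.15,0,0,0,0,0,-0.15,0,0,0]
}}

```text
time: 14.28
eef_pos: [0.5011, 0.1163, 0.303]
tcp_rot: [0.054, 0.999, 0.0, 0.002]
contact_force: [-0.3, -0.2, -0.5]
opening: 1.0
finger_force: 0.0
```

Run:
```python
from h import *
im,d,K,W=snap('wrist'); P=cloud(d,K,W); print('bar',rect(P,(.498,.112),.07,.157,.19))
print(tomove((.508,.41,.15),3.03))
```

```text
bar (array([0.4970318 , 0.11072437]), np.float64(-0.5050141722472894), 79.50662994384766, 14.062416076660156, 1031, np.float64(0.16944640776903358))
(array([0.0239, 0.2928, 0.1506]), array([-0.0001, -0.0005,  0.0033]))
```

>>> {"method": "carry_out", "body": {
  "deltas": [0.005,0.045,0,0,0,0,0.01,0.105,0,0,0,0,0.015,0.165,0,0,0,0,0.02,0.225,0,0,0,0,0.023,0.28,0,0,0,0]
}}

```text
time: 14.95
eef_pos: [0.5063, 0.3987, 0.2974]
tcp_rot: [0.054, 0.999, -0.002, -0.002]
contact_force: [0.3, -0.3, 0.4]
opening: 1.0
finger_force: 0.0
```

>>> {"method": "carry_out", "body": {
  "deltas": [0,0.012,0.03,0,0,0,0,0.012,0.07,0,0,0,0,0.012,0.11,0,0,0,0,0.012,0.14,0,0,0,0,0.012,0.15,0,0,0]
}}

```text
time: 15.58
eef_pos: [0.506, 0.4074, 0.1452]
tcp_rot: [0.054, 0.999, -0.003, -0.004]
contact_force: [-0.6, 0.9, 0.3]
opening: 1.002
finger_force: 0.0
```

Run:
```python
from h import *
tin((.508,.41))
```

```text
tin (array([0.5089, 0.4107]), np.float64(-0.10204034874693058), 89.19606018066406, 58.07084274291992, 4996, np.float64(0.025745213330577416))
eef [0.5065 0.4076 0.1458] yaw 3.0334814781950015 q6 -0.9408632160502812
(array([-0.0031,  0.004 ,  0.1448]), array([-0.0051, -0.007 , -0.0061]))
```

>>> {"method": "carry_out", "body": {
  "deltas": [-0.002,0.003,0.03,0,0,-0.006,-0.002,0.003,0.08,0,0,-0.006,-0.002,0.003,0.12,0,0,-0.006,-0.002,0.003,0.144,0,0,-0.006,-0.002,0.003,0.144,0,0,-0.006]
}}

```text
time: 16.25
eef_pos: [0.5099, 0.411, 0.0054]
tcp_rot: [0.051, 0.999, -0.001, -0.002]
contact_force: [-0.2, 0.8, 0.4]
opening: 0.995
finger_force: 0.0
```

>>> {"method": "carry_out", "body": {
  "deltas": [0,0,0,0,0,0,0,0,0,0,0,0,0,0,0,0,0,0,0,0,0,0,0,0],
  "grip": 0,
  "grip_force": 40
}}

```text
time: 16.75
eef_pos: [0.513, 0.4128, 0.0101]
tcp_rot: [0.051, 0.999, 0.001, 0.002]
contact_force: [1.4, -0.3, 6.4]
opening: 0.663
finger_force: 45.9
```

>>> {"method": "carry_out", "body": {
  "deltas": [0,0,0,0,0,0,0,0,-0.05,0,0,0,0,0,-0.11,0,0,0,0,0,-0.17,0,0,0,0,0,-0.23,0,0,0]
}}

```text
time: 17.38
eef_pos: [0.5106, 0.4116, 0.2387]
tcp_rot: [0.051, 0.999, -0.0, -0.0]
contact_force: [0.5, 0.8, -1.4]
opening: 0.667
finger_force: 45.1
```

Run:
```python
from h import *
print(ctrl.get_state()['eef_pos'],ctrl.get_state()['opening'])
print(tomove((.5688,-.1013,.235),2.62))
```

```text
[0.51056109 0.41156732 0.23869517] 0.6669344765144001
(array([-0.1101, -0.5043,  0.0038]), array([-0.0005, -0.0007,  0.4198]))
```

>>> {"method": "carry_out", "body": {
  "deltas": [-0.008,-0.035,0,0,0,0,-0.02,-0.09,0,0,0,0,-0.032,-0.148,0,0,0,0,-0.045,-0.206,0,0,0,0,-0.057,-0.264,0,0,0,0]
}}

```text
time: 18.0
eef_pos: [0.5406, 0.1417, 0.2369]
tcp_rot: [0.051, 0.999, 0.0, -0.0]
contact_force: [0.1, -0.6, -1.3]
opening: 0.667
finger_force: 45.1
```

>>> {"method": "carry_out", "body": {
  "deltas": [-0.012,-0.055,0,0,0,0.1,-0.022,-0.1,0,0,0,0.25,-0.031,-0.139,0,0,0,0.38,-0.031,-0.139,0,0,0,0.42,-0.031,-0.139,0,0,0,0.42]
}}

```text
time: 18.62
eef_pos: [0.5573, 0.0016, 0.2368]
tcp_rot: [0.258, 0.966, 0.0, -0.001]
contact_force: [-0.0, 0.2, -1.2]
opening: 0.669
finger_force: 45.1
```

Run:
```python
from h import *
np.set_printoptions(precision=4,suppress=True)
im,d,K,W=snap('wrist','w4'); P=cloud(d,K,W)
for z in (.015,.018,.02): print('plinth',rect(P,(.568,-.1),.058,z,.04))
print('lip',rect(P,(.568,-.1),.1,.022,.04))
print(ctrl.get_state()['eef_pos'],tomove((.5688,-.1013,.235),2.62))
```

```text
plinth (array([ 0.5594, -0.1104]), np.float64(-0.5374204484977554), 92.46607971191406, 33.25810623168945, 1473, np.float64(0.023606524404370166))
plinth (array([ 0.5594, -0.1104]), np.float64(-0.5374204484977554), 92.46607971191406, 33.25810623168945, 1459, np.float64(0.023614184961710805))
plinth (array([ 0.5595, -0.1105]), np.float64(-0.5374204484977554), 92.23678588867188, 33.25810623168945, 1450, np.float64(0.023616548470273113))
lip (array([ 0.5395, -0.1171]), np.float64(-0.9774310530149282), 169.70095825195312, 103.65694427490234, 3586, np.float64(0.027562820343177447))
[0.5574 0.0021 0.2368] (array([-0.0614, -0.084 ,  0.0018]), array([-0.0001, -0.0009,  0.0003]))
```

View pics/w4.png

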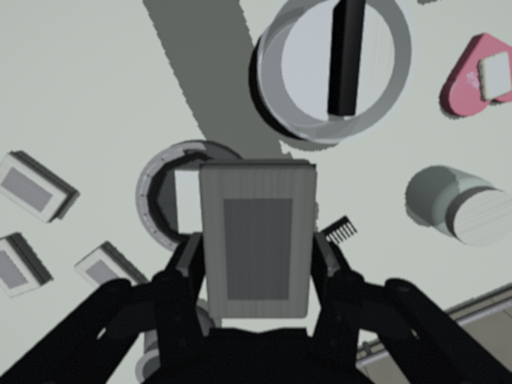

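```bash
cat >> h.py <<'E'
def held(d,K,W):
    P=cloud(d,K,W); s=ctrl.get_state(); z=s['eef_pos'][2]
    M=R.from_quat(s['tcp_rot']).as_matrix(); L=(P-s['eef_pos'])@M   # tool frame
    m=(np.abs(L[...,0])<.07)&(np.abs(L[...,1])<.0275)&(L[...,2]>-.03)&(L[...,2]<.03)
    q=L[m]; zt=np.median(q[:,2]); q=q[np.abs(q[:,2]-zt)<.004]
    (cx,cy),wh,a=cv2.minAreaRect((q[:,:2]*1000).astype(np.float32))
    print('held tool-frame: x range',np.percentile(q[:,0],[0.5,99.5]),'y',np.percentile(q[:,1],[.5,99.5]),'top z',zt,'rect',cx,cy,wh,a)
E
python3 - <<'E'
from h import *
np.set_printoptions(precision=4,suppress=True)
im,d,K,W=snap('wrist'); held(d,K,W)
E
```

```text
held tool-frame: x range [-0.0407  0.047 ] y [-0.0272  0.0272] top z -0.015657808542750055 rect 2.6233291625976562 -0.001323699951171875 (89.7084732055664, 54.9977912902832) 0.0034204425755888224
```

Run:
```python
from h import *
print(tomove((.5696,-.100,.0375),2.605))
```

```text
(array([-0.0616, -0.0828,  0.1995]), array([-0.0001, -0.0006,  0.0158]))
```

>>> {"method": "carry_out", "body": {
  "deltas": [-0.03,-0.04,0,0,0,0.008,-0.055,-0.075,0,0,0,0.016,-0.062,-0.083,0.02,0,0,0.016,-0.062,-0.083,0.07,0,0,0.016,-0.062,-0.083,0.12,0,0,0.016]
}}

```text
time: 19.35
eef_pos: [0.57, -0.0998, 0.1155]
tcp_rot: [0.265, 0.964, 0.0, 0.0]
contact_force: [-0.2, 0.8, -1.4]
opening: 0.662
finger_force: 45.0
```

>>> {"method": "carry_out", "body": {
  "deltas": [0,0,0.03,0,0,0,0,0,0.055,0,0,0,0,0,0.07,0,0,0,0,0,0.0785,0,0,0,0,0,0.0785,0,0,0]
}}

```text
time: 19.98
eef_pos: [0.5702, -0.1005, 0.0386]
tcp_rot: [0.265, 0.964, 0.0, -0.0]
contact_force: [0.4, -1.0, -1.9]
opening: 0.665
finger_force: 45.0
```

>>> {"method": "carry_out", "body": {
  "deltas": [0,0,0.001,0,0,0,0,0,0.002,0,0,0]
}}

```text
time: 20.23
eef_pos: [0.571, -0.1011, 0.0378]
tcp_rot: [0.266, 0.964, -0.0, 0.001]
contact_force: [-0.4, -0.0, -1.1]
opening: 0.667
finger_force: 45.0
```

>>> {"method": "carry_out", "body": {
  "deltas": [0,0,0.001,0,0,0,0,0,0.0015,0,0,0]
}}

```text
time: 20.48
eef_pos: [0.5703, -0.1009, 0.0355]
tcp_rot: [0.266, 0.964, -0.0, 0.0]
contact_force: [-0.4, -0.0, -1.7]
opening: 0.662
finger_force: 45.0
```

>>> {"method": "carry_out", "body": {
  "deltas": [0,0,0.001,0,0,0,0,0,0.0015,0,0,0,0,0,0.0015,0,0,0]
}}

```text
time: 20.85
eef_pos: [0.5702, -0.1009, 0.0341]
tcp_rot: [0.266, 0.964, -0.0, -0.0]
contact_force: [-1.8, 0.0, 0.1]
opening: 0.667
finger_force: 45.3
```

Contact at the expected height; release, rise, and look.

>>> {"method": "carry_out", "body": {
  "deltas": [0,0,0,0,0,0,0,0,0,0,0,0,0,0,0,0,0,0],
  "grip": 100
}}

```text
time: 21.22
eef_pos: [0.5704, -0.1009, 0.0339]
tcp_rot: [0.266, 0.964, -0.0, 0.0]
contact_force: [0.3, -1.2, 0.1]
opening: 0.998
finger_force: 0.0
```

>>> {"method": "carry_out", "body": {
  "deltas": [0,0,-0.03,0,0,0,0,0,-0.08,0,0,0,0,0,-0.12,0,0,0,0,0,-0.12,0,0,0]
}}

```text
time: 21.72
eef_pos: [0.573, -0.1018, 0.1587]
tcp_rot: [0.266, 0.964, -0.0, 0.005]
contact_force: [-0.5, -1.4, 0.3]
opening: 0.998
finger_force: 0.0
```

Run:
```python
from h import *
np.set_printoptions(precision=4,suppress=True)
im,d,K,W=snap('wrist','w5'); P=cloud(d,K,W)
print('tin',rect(P,(.568,-.1),.06,.042,.06)); print('lip',rect(P,(.568,-.1),.1,.026,.034)); print('plinth+tin',rect(P,(.568,-.1),.055,.018,.06))
tin((.598,-.284),'top'); print(tomove((.5978,-.2843,.15),3.27))
```

```text
tin (array([ 0.5677, -0.0997]), np.float64(-0.5361348740605472), 89.84085845947266, 57.96821975708008, 5477, np.float64(0.04982907400977027))
lip (array([ 0.567, -0.099]), np.float64(0.44657359883902314), 169.4161376953125, 169.1431121826172, 6768, np.float64(0.028700819581743225))
plinth+tin (array([ 0.5668, -0.0987]), np.float64(-0.5353905871148967), 92.32759857177734, 59.410072326660156, 5793, np.float64(0.04977435348566661))
tin (array([ 0.5983, -0.2846]), np.float64(0.13069665283359133), 91.14647674560547, 58.843605041503906, 534, np.float64(0.02593434376518633))
eef [ 0.5701 -0.1008  0.1538] yaw 2.603810602199446 q6 -1.3831546155368717
(array([-0.1183, -0.1434,  0.1529]), array([-0.0001,  0.0003, -0.6685]))
(array([-0.1178, -0.1434,  0.0039]), array([-0.0001,  0.0003, -0.6662]))
```

View pics/w5.png

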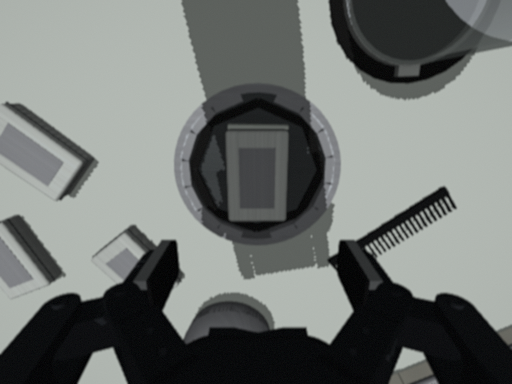

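>>> {"method": "carry_out", "body": {
  "deltas": [-0.03,-0.036,0,0,0,-0.16,-0.06,-0.072,0,0,0,-0.33,-0.09,-0.11,0,0,0,-0.5,-0.118,-0.143,0,0,0,-0.667,-0.118,-0.143,0,0,0,-0.667]
}}

```text
time: 22.45
eef_pos: [0.5972, -0.2865, 0.151]
tcp_rot: [-0.063, 0.998, 0.001, -0.001]
contact_force: [0.2, 0.6, -0.0]
opening: 0.997
finger_force: 0.0
```

>>> {"method": "carry_out", "body": {
  "deltas": [0,0,0,0,0,0,0,0,0,0,0,0]
}}

```text
time: 22.7
eef_pos: [0.5979, -0.2826, 0.1528]
tcp_rot: [-0.065, 0.998, 0.001, -0.001]
contact_force: [-0.4, -0.4, -0.3]
opening: 0.995
finger_force: 0.0
```

Run:
```python
from h import *
tin((.598,-.284),z=.015)
```

```text
tin NoneTraceback (most recent call last):
  File "<stdin>", line 2, in <module>
  File "h.py", line 42, in tin
    t=r[1]+np.pi*np.round((y-r[1])/np.pi)
      ~^^^
TypeError: 'NoneType' object is not subscriptable
```

```bash
sed -i 's/z+.012,z+.040/.014,.04/; s/name=None,z=.001/name=None,z=.015/' h.py
python3 - <<'E'
from h import *
tin((.598,-.284))
E
```

```text
tin (array([ 0.5994, -0.2862]), np.float64(0.12749455116266417), 90.59671783447266, 58.18741989135742, 4745, np.float64(0.025770257713052525))
eef [ 0.5982 -0.2828  0.1535] yaw -3.011270658885213 q6 -2.295798272387173
(array([-0.0008, -0.0036,  0.1385]), array([ 0.0006, -0.0005,  0.0028]))
```

>>> {"method": "carry_out", "body": {
  "deltas": [-0.001,-0.003,0.03,0,0,0.003,-0.001,-0.003,0.08,0,0,0.003,-0.001,-0.003,0.12,0,0,0.003,-0.001,-0.003,0.138,0,0,0.003,-0.001,-0.003,0.138,0,0,0.003]
}}

```text
time: 23.42
eef_pos: [0.5992, -0.2861, 0.0148]
tcp_rot: [-0.063, 0.998, 0.001, -0.001]
contact_force: [0.3, -0.4, 0.5]
opening: 1.002
finger_force: 0.0
```

>>> {"method": "carry_out", "body": {
  "deltas": [0,0,0,0,0,0,0,0,0,0,0,0,0,0,0,0,0,0,0,0,0,0,0,0],
  "grip": 0
}}

```text
time: 23.92
eef_pos: [0.6015, -0.288, 0.019]
tcp_rot: [-0.063, 0.998, -0.001, 0.002]
contact_force: [0.2, 0.5, 6.2]
opening: 0.652
finger_force: 42.9
```

>>> {"method": "carry_out", "body": {
  "deltas": [0,0,-0.02,0,0,0,0,0,-0.06,0,0,0,0,0,-0.11,0,0,0,0,0,-0.13,0,0,0,0,0,-0.13,0,0,0]
}}

```text
time: 24.55
eef_pos: [0.6005, -0.2875, 0.148]
tcp_rot: [-0.063, 0.998, -0.001, 0.002]
contact_force: [0.2, 0.4, -0.9]
opening: 0.651
finger_force: 42.8
```

```bash
cat >> h.py <<'E'
def place(c,h,yaw=2.605):
    """held tin (bottom hb below TCP) so that its centre comes to c, bottom 3 mm above h"""
    im,d,K,W=snap('wrist'); held(d,K,W); s=ctrl.get_state()
    print(s['eef_pos'],s['opening'],s['contact_force'],'total to hold at hx: ')
E
python3 - <<'E'
from h import *
np.set_printoptions(precision=4,suppress=True)
place(0,0)
E
```

```text
held tool-frame: x range [-0.0431  0.0451] y [-0.0272  0.0266] top z -0.009347569153141656 rect 0.22845458984375 -0.027896881103515625 (90.69572448730469, 54.936607360839844) 0.012158586643636227
[ 0.5993 -0.2867  0.1454] 0.6549335224217664 [-0.3517  0.3706 -1.1328] total to hold at hx:
```

Run:
```python
from h import *
print(tomove((.568,-.1,.07),2.605))
```

```text
(array([0.0075, 0.1892, 0.0755]), array([ 1.000e-04, -4.000e-04,  6.627e-01]))
```

>>> {"method": "carry_out", "body": {
  "deltas": [0.002,0.04,0,0,0,0.14,0.004,0.09,0,0,0,0.3,0.006,0.14,0,0,0,0.48,0.0075,0.189,0,0,0,0.663,0.0075,0.189,0,0,0,0.663]
}}

```text
time: 25.22
eef_pos: [0.5658, -0.0968, 0.1422]
tcp_rot: [0.263, 0.965, 0.0, -0.004]
contact_force: [0.3, -1.3, -0.3]
opening: 0.658
finger_force: 42.8
```

>>> {"method": "carry_out", "body": {
  "deltas": [0,0,0.02,0,0,0,0,0,0.04,0,0,0,0,0,0.055,0,0,0,0,0,0.06,0,0,0,0,0,0.06,0,0,0]
}}

```text
time: 25.85
eef_pos: [0.5683, -0.1007, 0.0852]
tcp_rot: [0.265, 0.964, 0.0, -0.0]
contact_force: [1.1, 0.2, -0.2]
opening: 0.65
finger_force: 42.8
```

Run:
```python
from h import *
s=ctrl.get_state();print(s['eef_pos'],s['contact_force'],tomove((.568,-.1,.0667),2.605))
```

```text
[ 0.56830492 -0.10069864  0.08523312] [ 1.12084711  0.21757901 -0.22355577] (array([0.0006, 0.0004, 0.0185]), array([-0.0002, -0.0009, -0.0006]))
```

>>> {"method": "carry_out", "body": {
  "deltas": [0,0.0005,0.008,0,0,0,0,0.0005,0.014,0,0,0,0,0.0005,0.017,0,0,0,0,0.0005,0.018,0,0,0,0,0.0005,0.018,0,0,0]
}}

```text
time: 26.48
eef_pos: [0.5686, -0.0998, 0.069]
tcp_rot: [0.265, 0.964, -0.0, -0.001]
contact_force: [-2.2, 2.6, 4.3]
opening: 0.657
finger_force: 43.6
```

>>> {"method": "carry_out", "body": {
  "deltas": [0,0,0.001,0,0,0,0,0,0.001,0,0,0,0,0,0.001,0,0,0]
}}

```text
time: 26.85
eef_pos: [0.5687, -0.0999, 0.069]
tcp_rot: [0.265, 0.964, -0.0, -0.001]
contact_force: [-5.4, 1.8, 10.1]
opening: 0.655
finger_force: 44.2
```

>>> {"method": "carry_out", "body": {
  "deltas": [0,0,-0.002,0,0,0,0,0,-0.002,0,0,0]
}}

```text
time: 27.1
eef_pos: [0.5691, -0.1, 0.0691]
tcp_rot: [0.265, 0.964, -0.0, 0.001]
contact_force: [-0.0, 0.1, 2.7]
opening: 0.658
finger_force: 43.2
```

>>> {"method": "carry_out", "body": {
  "deltas": [0,0,0,0,0,0,0,0,0,0,0,0,0,0,0,0,0,0],
  "grip": 100
}}

```text
time: 27.48
eef_pos: [0.5687, -0.1, 0.0687]
tcp_rot: [0.265, 0.964, -0.0, -0.0]
contact_force: [-0.2, -0.2, 0.6]
opening: 0.994
finger_force: 0.0
```

>>> {"method": "carry_out", "body": {
  "deltas": [0,0,-0.03,0,0,0,0,0,-0.08,0,0,0,0,0,-0.12,0,0,0,0,0,-0.12,0,0,0,0,0,-0.12,0,0,0]
}}

```text
time: 28.1
eef_pos: [0.5682, -0.0998, 0.188]
tcp_rot: [0.265, 0.964, 0.0, -0.001]
contact_force: [-0.1, 0.4, -0.8]
opening: 0.997
finger_force: 0.0
```

Run:
```python
from h import *
np.set_printoptions(precision=4,suppress=True)
im,d,K,W=snap('wrist','w6'); P=cloud(d,K,W)
print('tin2',rect(P,(.568,-.1),.06,.068,.085)); print('lip',rect(P,(.568,-.1),.1,.026,.034))
tin((.5104,-.4049),'top'); print(tomove((.51,-.4049,.15),2.99))
```

```text
tin2 (array([ 0.5674, -0.0994]), np.float64(-0.5363129063794192), 89.15249633789062, 58.1480712890625, 5250, np.float64(0.0757898258969561))
lip (array([ 0.5669, -0.0989]), np.float64(1.5606910951966455), 169.210693359375, 169.20138549804688, 5404, np.float64(0.02867831669429724))
tin (array([ 0.5107, -0.4047]), np.float64(-0.14496025234881138), 90.35869598388672, 59.9233512878418, 562, np.float64(0.026066597838301786))
eef [ 0.5676 -0.0996  0.1866] yaw 2.6047116094773584 q6 -1.383610631000503
(array([-0.1078, -0.2912,  0.1714]), array([ 0.    , -0.0038, -0.3919]))
(array([-0.1068, -0.2918,  0.0364]), array([ 0.    , -0.0038, -0.3853]))
```

>>> {"method": "carry_out", "body": {
  "deltas": [-0.018,-0.048,0,0,0,0,-0.039,-0.105,0,0,0,0,-0.06,-0.162,0,0,0,0,-0.081,-0.219,0,0,0,0,-0.1,-0.27,0,0,0,0]
}}

```text
time: 28.82
eef_pos: [0.5152, -0.3846, 0.1866]
tcp_rot: [0.266, 0.964, 0.001, -0.001]
contact_force: [0.6, 0.3, 0.2]
opening: 0.999
finger_force: 0.0
```

>>> {"method": "carry_out", "body": {
  "deltas": [-0.008,-0.021,0.018,0,0,-0.15,-0.008,-0.021,0.036,0,0,-0.3,-0.008,-0.021,0.036,0,0,-0.392,-0.008,-0.021,0.036,0,0,-0.392,-0.008,-0.021,0.036,0,0,-0.392]
}}

```text
time: 29.45
eef_pos: [0.5126, -0.405, 0.1521]
tcp_rot: [0.073, 0.997, 0.0, -0.0]
contact_force: [-0.2, -0.8, 0.2]
opening: 1.0
finger_force: 0.0
```

Run:
```python
from h import *
tin((.5104,-.4049))
```

```text
tin (array([ 0.5113, -0.406 ]), np.float64(-0.1469811921420181), 88.74494171142578, 58.01948165893555, 4777, np.float64(0.025731958725720372))
eef [ 0.5127 -0.4051  0.1525] yaw 2.9958664303849347 q6 -2.24877392319588
(array([ 0.0012, -0.0011,  0.1375]), array([ 0.0003, -0.0004,  0.0013]))
```

>>> {"method": "carry_out", "body": {
  "deltas": [0.001,-0.001,0.03,0,0,0,0.001,-0.001,0.08,0,0,0,0.001,-0.001,0.12,0,0,0,0.001,-0.001,0.138,0,0,0,0.001,-0.001,0.138,0,0,0]
}}

```text
time: 30.12
eef_pos: [0.5112, -0.4056, 0.0139]
tcp_rot: [0.072, 0.997, 0.001, -0.001]
contact_force: [0.3, -1.1, 0.5]
opening: 1.001
finger_force: 0.0
```

>>> {"method": "carry_out", "body": {
  "deltas": [0,0,0,0,0,0,0,0,0,0,0,0,0,0,0,0,0,0,0,0,0,0,0,0],
  "grip": 0
}}

```text
time: 30.62
eef_pos: [0.5131, -0.4076, 0.0179]
tcp_rot: [0.072, 0.997, -0.002, 0.002]
contact_force: [-0.0, 1.0, 5.5]
opening: 0.657
finger_force: 43.3
```

>>> {"method": "carry_out", "body": {
  "deltas": [0,0,-0.02,0,0,0,0,0,-0.06,0,0,0,0,0,-0.11,0,0,0,0,0,-0.14,0,0,0,0,0,-0.14,0,0,0]
}}

```text
time: 31.25
eef_pos: [0.513, -0.4076, 0.1594]
tcp_rot: [0.072, 0.997, -0.003, 0.003]
contact_force: [-0.1, -0.4, -1.8]
opening: 0.656
finger_force: 43.1
```

Run:
```python
from h import *
np.set_printoptions(precision=4,suppress=True)
place(0,0); print(tomove((.568,-.1,.097),2.605))
```

```text
held tool-frame: x range [-0.0442  0.0442] y [-0.0272  0.0267] top z -0.010991406112502065 rect -0.7266807556152344 -0.009164810180664062 (54.96824645996094, 90.71104431152344) 89.9927749633789
[ 0.5118 -0.4064  0.1563] 0.6546274561972077 [-0.018   0.008  -1.4575] total to hold at hx: 
(array([-0.0112,  0.3114,  0.0588]), array([-0.0014,  0.0023,  0.3918]))
```

>>> {"method": "carry_out", "body": {
  "deltas": [-0.002,0.05,0,0,0,0,-0.004,0.108,0,0,0,0,-0.006,0.166,0,0,0,0,-0.008,0.224,0,0,0,0,-0.009,0.275,0,0,0,0]
}}

```text
time: 31.92
eef_pos: [0.5585, -0.1325, 0.1518]
tcp_rot: [0.072, 0.997, 0.001, -0.002]
contact_force: [0.4, -0.1, -1.4]
opening: 0.66
finger_force: 43.1
```

>>> {"method": "carry_out", "body": {
  "deltas": [-0.001,0.037,0,0,0,0.15,-0.001,0.037,0,0,0,0.3,-0.001,0.037,0,0,0,0.392,-0.001,0.037,0.02,0,0,0.392,-0.001,0.037,0.045,0,0,0.392]
}}

```text
time: 32.55
eef_pos: [0.5653, -0.0986, 0.1069]
tcp_rot: [0.264, 0.964, 0.0, -0.001]
contact_force: [0.4, 0.3, -0.7]
opening: 0.654
finger_force: 43.2
```

>>> {"method": "carry_out", "body": {
  "deltas": [0,0,0,0,0,0,0,0,0,0,0,0]
}}

```text
time: 32.8
eef_pos: [0.5661, -0.0988, 0.109]
tcp_rot: [0.265, 0.964, 0.0, -0.001]
contact_force: [-0.5, 0.3, -1.3]
opening: 0.656
finger_force: 43.2
```

Run:
```python
from h import *
s=ctrl.get_state();print(s['eef_pos'],s['contact_force'],tomove((.5672,-.0994,.0939),2.605))
```

```text
[ 0.56607306 -0.09884406  0.10898813] [-0.50653572  0.27080833 -1.2555712 ] (array([-0.0013,  0.0001,  0.0151]), array([-0.0003, -0.0015,  0.0002]))
```

>>> {"method": "carry_out", "body": {
  "deltas": [-0.001,0,0.006,0,0,0,-0.001,0,0.011,0,0,0,-0.001,0,0.014,0,0,0,-0.001,0,0.015,0,0,0,-0.001,0,0.0155,0,0,0]
}}

```text
time: 33.42
eef_pos: [0.5674, -0.0993, 0.0944]
tcp_rot: [0.265, 0.964, -0.0, 0.0]
contact_force: [-0.1, -0.3, -1.1]
opening: 0.655
finger_force: 43.2
```

>>> {"method": "carry_out", "body": {
  "deltas": [0,0,0.0005,0,0,0,0,0,0.0005,0,0,0]
}}

```text
time: 33.67
eef_pos: [0.5675, -0.0994, 0.094]
tcp_rot: [0.265, 0.964, -0.0, 0.0]
contact_force: [-0.4, -1.6, -1.6]
opening: 0.658
finger_force: 43.2
```

>>> {"method": "carry_out", "body": {
  "deltas": [0,0,0.001,0,0,0,0,0,0.001,0,0,0]
}}

```text
time: 33.92
eef_pos: [0.5675, -0.0994, 0.0939]
tcp_rot: [0.265, 0.964, -0.0, 0.0]
contact_force: [-2.8, 1.3, 5.0]
opening: 0.657
finger_force: 44.0
```

>>> {"method": "carry_out", "body": {
  "deltas": [0,0,0,0,0,0,0,0,0,0,0,0,0,0,0,0,0,0],
  "grip": 100
}}

```text
time: 34.3
eef_pos: [0.5673, -0.0994, 0.0925]
tcp_rot: [0.265, 0.964, 0.0, -0.0]
contact_force: [0.6, 0.3, -0.2]
opening: 1.003
finger_force: 0.0
```

>>> {"method": "carry_out", "body": {
  "deltas": [0,0,-0.03,0,0,0,0,0,-0.08,0,0,0,0,0,-0.12,0,0,0,0,0,-0.12,0,0,0,0,0,-0.12,0,0,0]
}}

```text
time: 34.92
eef_pos: [0.5668, -0.0992, 0.2119]
tcp_rot: [0.265, 0.964, 0.0, -0.001]
contact_force: [-0.2, 0.3, -0.3]
opening: 0.999
finger_force: 0.0
```

Run:
```python
from h import *
np.set_printoptions(precision=4,suppress=True)
im,d,K,W=snap('wrist','w7'); P=cloud(d,K,W)
print('tin3',rect(P,(.568,-.1),.06,.094,.111)); print('lip',rect(P,(.568,-.1),.1,.026,.034))
tin((.4328,-.2878),'top'); print(tomove((.4328,-.2878,.15)))
```

```text
tin3 (array([ 0.5666, -0.0989]), np.float64(-0.539785535282828), 89.19996643066406, 58.24458312988281, 5294, np.float64(0.10177821008775759))
lip (array([ 0.5668, -0.0986]), np.float64(0.6956912465538103), 169.3417510986328, 168.856689453125, 4302, np.float64(0.028662499449669976))
tin (array([ 0.4328, -0.2876]), np.float64(0.32396102975101604), 90.74527740478516, 58.83562469482422, 571, np.float64(0.02625394096181144))
eef [ 0.5663 -0.099   0.2106] yaw 2.6047780736681525 q6 -1.383444137944079
(array([ 0.0175, -0.2302,  0.1958]), array([ 0.0009, -0.0038, -0.8608]))
(array([ 0.0179, -0.2305,  0.0608]), array([0., 0., 0.]))
```

>>> {"method": "carry_out", "body": {
  "deltas": [0.004,-0.05,0,0,0,0,0.009,-0.11,0,0,0,0,0.013,-0.17,0,0,0,0,0.018,-0.23,0,0,0,0,0.018,-0.23,0.03,0,0,0]
}}

```text
time: 35.65
eef_pos: [0.4329, -0.2918, 0.1836]
tcp_rot: [0.268, 0.963, -0.001, 0.001]
contact_force: [0.2, 0.5, -0.6]
opening: 1.003
finger_force: 0.0
```

>>> {"method": "carry_out", "body": {
  "deltas": [0,0,0.01,0,0,-0.17,0,0,0.02,0,0,-0.34,0,0,0.03,0,0,-0.51,0,0,0.03,0,0,-0.68,0,0,0.03,0,0,-0.85]
}}

```text
time: 36.28
eef_pos: [0.4333, -0.2869, 0.1506]
tcp_rot: [-0.159, 0.987, 0.002, -0.001]
contact_force: [-0.4, 0.3, 0.8]
opening: 0.998
finger_force: 0.0
```

>>> {"method": "carry_out", "body": {
  "deltas": [0,0,0,0,0,0,0,0,0,0,0,0]
}}

```text
time: 36.52
eef_pos: [0.4339, -0.2874, 0.1519]
tcp_rot: [-0.155, 0.988, 0.001, -0.0]
contact_force: [-0.0, -0.1, 0.3]
opening: 0.999
finger_force: 0.0
```

Run:
```python
from h import *
tin((.4328,-.2876))
```

```text
tin (array([ 0.4339, -0.2896]), np.float64(0.31258859952707785), 89.7400894165039, 58.23320007324219, 4841, np.float64(0.02579751312998063))
eef [ 0.434  -0.2875  0.1522] yaw -2.8303647569101655 q6 -2.66219291191344
(array([ 0.0007, -0.002 ,  0.1372]), array([ 0.001 , -0.0005, -0.0014]))
```

>>> {"method": "carry_out", "body": {
  "deltas": [0.001,-0.002,0.03,0,0,0,0.001,-0.002,0.08,0,0,0,0.001,-0.002,0.12,0,0,0,0.001,-0.002,0.138,0,0,0,0.001,-0.002,0.138,0,0,0]
}}

```text
time: 37.2
eef_pos: [0.4334, -0.2895, 0.0139]
tcp_rot: [-0.156, 0.988, 0.001, -0.001]
contact_force: [-0.4, 0.3, -0.2]
opening: 1.0
finger_force: 0.0
```

>>> {"method": "carry_out", "body": {
  "deltas": [0,0,0,0,0,0,0,0,0,0,0,0,0,0,0,0,0,0,0,0,0,0,0,0],
  "grip": 0
}}

```text
time: 37.7
eef_pos: [0.4353, -0.2911, 0.0172]
tcp_rot: [-0.156, 0.988, -0.001, 0.001]
contact_force: [-1.1, 1.2, 6.0]
opening: 0.66
finger_force: 42.9
```

>>> {"method": "carry_out", "body": {
  "deltas": [0,0,-0.02,0,0,0,0,0,-0.06,0,0,0,0,0,-0.11,0,0,0,0,0,-0.165,0,0,0,0,0,-0.165,0,0,0]
}}

```text
time: 38.33
eef_pos: [0.4366, -0.2925, 0.1865]
tcp_rot: [-0.156, 0.988, -0.005, 0.004]
contact_force: [0.8, -0.2, -1.8]
opening: 0.657
finger_force: 43.4
```

Run:
```python
from h import *
np.set_printoptions(precision=4,suppress=True)
place(0,0); print(tomove((.567,-.099,.12),2.605))
```

```text
held tool-frame: x range [-0.0443  0.0438] y [-0.0272  0.0256] top z -0.012065621484556519 rect -1.0034408569335938 -0.021657943725585938 (54.954368591308594, 90.72998046875) 89.99825286865234
[ 0.4351 -0.2911  0.183 ] 0.6562161003673928 [-0.809   0.1587 -1.7631] total to hold at hx: 
(array([-0.1845,  0.1424,  0.0627]), array([-0.0044,  0.0054,  0.8499]))
```

>>> {"method": "carry_out", "body": {
  "deltas": [-0.03,0.023,0,0,0,0,-0.075,0.058,0,0,0,0,-0.12,0.093,0,0,0,0,-0.16,0.124,0,0,0,0,-0.184,0.1425,0,0,0,0]
}}

```text
time: 39.0
eef_pos: [0.5646, -0.0951, 0.1771]
tcp_rot: [-0.157, 0.988, 0.001, -0.002]
contact_force: [0.9, 0.0, -1.9]
opening: 0.655
finger_force: 43.4
```

>>> {"method": "carry_out", "body": {
  "deltas": [0,0,0,0,0,0.17,0,0,0,0,0,0.34,0,0,0,0,0,0.51,0,0,0.015,0,0,0.68,0,0,0.03,0,0,0.85]
}}

```text
time: 39.62
eef_pos: [0.5636, -0.0972, 0.147]
tcp_rot: [0.268, 0.963, 0.0, -0.002]
contact_force: [0.3, 0.3, -1.8]
opening: 0.661
finger_force: 43.4
```

>>> {"method": "carry_out", "body": {
  "deltas": [0,0,0.015,0,0,0,0,0,0.015,0,0,0,0,0,0.015,0,0,0]
}}

```text
time: 40.0
eef_pos: [0.5651, -0.0977, 0.1347]
tcp_rot: [0.265, 0.964, -0.0, -0.0]
contact_force: [0.1, -0.1, -1.6]
opening: 0.659
finger_force: 43.4
```

Run:
```python
from h import *
s=ctrl.get_state();print(s['eef_pos'],s['contact_force'],tomove((.5666,-.0988,.1192),2.605))
```

```text
[ 0.56510052 -0.09774513  0.13470369] [ 0.05467453 -0.14711054 -1.57534964] (array([-0.0018, -0.0001,  0.0155]), array([-0.0001, -0.0002,  0.0011]))
```

>>> {"method": "carry_out", "body": {
  "deltas": [-0.0015,0,0.006,0,0,0,-0.0015,0,0.011,0,0,0,-0.0015,0,0.014,0,0,0,-0.0015,0,0.0155,0,0,0,-0.0015,0,0.0155,0,0,0]
}}

```text
time: 40.62
eef_pos: [0.5665, -0.0985, 0.1194]
tcp_rot: [0.265, 0.964, -0.0, 0.0]
contact_force: [-0.8, 0.1, -0.3]
opening: 0.658
finger_force: 43.4
```

>>> {"method": "carry_out", "body": {
  "deltas": [0,0,0.001,0,0,0,0,0,0.001,0,0,0,0,0,0.001,0,0,0]
}}

```text
time: 41.0
eef_pos: [0.5666, -0.0985, 0.1193]
tcp_rot: [0.265, 0.964, -0.0, 0.0]
contact_force: [-3.2, 1.3, 5.5]
opening: 0.661
finger_force: 44.1
```

>>> {"method": "carry_out", "body": {
  "deltas": [0,0,0,0,0,0,0,0,0,0,0,0,0,0,0,0,0,0],
  "grip": 100
}}

```text
time: 41.38
eef_pos: [0.5663, -0.0985, 0.118]
tcp_rot: [0.265, 0.964, 0.0, -0.0]
contact_force: [0.0, 0.0, -0.1]
opening: 1.001
finger_force: 0.0
```

>>> {"method": "carry_out", "body": {
  "deltas": [0,0,-0.03,0,0,0,0,0,-0.08,0,0,0,0,0,-0.13,0,0,0,0,0,-0.17,0,0,0,0,0,-0.17,0,0,0]
}}

```text
time: 42.0
eef_pos: [0.5683, -0.0992, 0.2932]
tcp_rot: [0.265, 0.964, -0.0, 0.005]
contact_force: [-0.1, 0.2, 0.1]
opening: 1.0
finger_force: 0.0
```

Run:
```python
from h import *
np.set_printoptions(precision=4,suppress=True)
im,d,K,W=snap('wrist','w8'); P=cloud(d,K,W)
print('tin4',rect(P,(.568,-.1),.06,.12,.137)); print('lip',rect(P,(.568,-.1),.1,.026,.034))
print('bar',rect(P,(.5,.11),.12,.157,.19))
im,d,K,W=snap('top','t2'); P=cloud(d,K,W);dark=im.max(2)<70
r=rect(P,(.5,.11),.12,.157,.19);print('bar',r); r=rect(P,(.5,.11),.12,.12,.19,dark);print('bar',r)
print(tomove((.4975,.112,.3)))
```

```text
tin4 (array([ 0.5668, -0.0989]), np.float64(-0.5346553549169535), 90.2811508178711, 58.11528778076172, 3781, np.float64(0.12776772637647082))
lip (array([ 0.562 , -0.0961]), np.float64(1.0341316168354782), 169.95822143554688, 157.83236694335938, 2694, np.float64(0.02865206092041575))
bar None
bar (array([0.4663, 0.1298]), np.float64(-0.5007437934393479), 78.44880676269531, 14.443361282348633, 150, np.float64(0.16957807497588018))
bar (array([0.4674, 0.1289]), np.float64(-0.5105552783693632), 81.15148162841797, 14.32070255279541, 171, np.float64(0.16935730817465866))
(array([ 0.1667,  0.1457, -0.0122]), array([0., 0., 0.]))
```

View pics/w8.png

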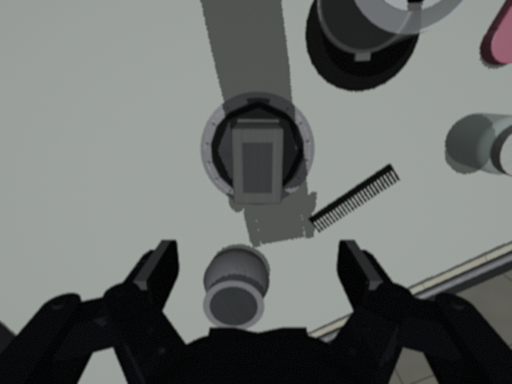

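Run:
```python
from h import *
print(tomove((.467,.129,.29),2.637))
```

```text
(array([ 0.2016,  0.1447, -0.0022]), array([-0.    , -0.0002, -0.0323]))
```

>>> {"method": "carry_out", "body": {
  "deltas": [0.035,0.025,0,0,0,0,0.085,0.06,0,0,0,0,0.135,0.097,0,0,0,-0.03,0.18,0.13,0,0,0,-0.03,0.2015,0.1445,0,0,0,-0.03]
}}

```text
time: 42.72
eef_pos: [0.4648, 0.1308, 0.2856]
tcp_rot: [0.249, 0.968, -0.001, -0.002]
contact_force: [0.7, 0.6, 0.1]
opening: 0.999
finger_force: 0.0
```

>>> {"method": "carry_out", "body": {
  "deltas": [0,0,0,0,0,0,0,0,0,0,0,0]
}}

```text
time: 42.98
eef_pos: [0.4669, 0.1282, 0.2868]
tcp_rot: [0.251, 0.968, -0.001, -0.001]
contact_force: [0.1, -0.0, 0.0]
opening: 1.0
finger_force: 0.0
```

Run:
```python
from h import *
np.set_printoptions(precision=4,suppress=True)
im,d,K,W=snap('wrist','w9'); P=cloud(d,K,W)
r=rect(P,(.467,.13),.07,.157,.19);print('bar',r); r2=rect(P,(.467,.13),.07,.12,.145);print('hoodtop',r2)
print(ctrl.get_state()['eef_pos'],tomove((*r[0],.142),r[1]+np.pi))
```

```text
bar (array([0.4678, 0.129 ]), np.float64(-0.49765952000189984), 79.6688461303711, 13.693624496459961, 1125, np.float64(0.1694947925881501))
hoodtop (array([0.4677, 0.1292]), np.float64(-0.5306060850585155), 130.14993286132812, 129.97450256347656, 9374, np.float64(0.13360891681550435))
[0.4672 0.1279 0.2872] (array([-0.0002,  0.0014,  0.1452]), array([-0.0013, -0.0014, -0.0102]))
```

View pics/w9.png

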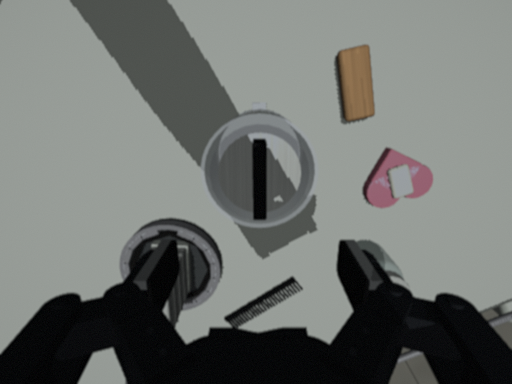

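Run:
```python
from h import *
np.set_printoptions(precision=4,suppress=True)
im,d,K,W=snap('wrist'); I=np.linalg.inv(W)
for p in [(.498,.112,.004),(.418,.112,.004),(.578,.112,.004),(.498,.192,.004),(.498,.032,.004),(.567,-.099,.029)]:
    c=I[:3,:3]@np.array(p)+I[:3,3]; print(p,(K@c/c[2])[:2])
im,d,K,W=snap('top')
cv2.imwrite('pics/t3.png',cv2.resize(im[140:290,160:340],None,fx=3.5,fy=3.5)[:,:,::-1])
for r in ctrl.find_in('top','mat')[:2]: print(r, ray(r['uv'],.004,K,W))
```

```text
(0.498, 0.112, 0.004) [258.611  173.1035]
(0.418, 0.112, 0.004) [233.1095 128.5923]
(0.578, 0.112, 0.004) [281.7374 213.4691]
(0.498, 0.192, 0.004) [303.6033 148.9237]
(0.498, 0.032, 0.004) [216.0218 195.9919]
(0.567, -0.099, 0.029) [169.5399 269.8135]
{'uv': [238.7, 206.9], 'score': 0.94} [0.5346 0.0707 0.004 ]
{'uv': [279.1, 193.8], 'score': 0.48} [ 0.5735 -0.0608  0.004 ]
```

View pics/t3.png

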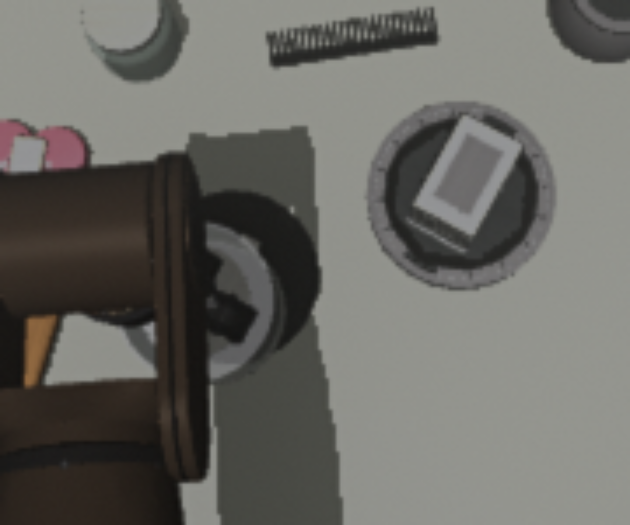

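>>> {"method": "carry_out", "body": {
  "deltas": [0,0.002,0,0,0,-0.01,0,0.002,0.05,0,0,-0.01,0,0.002,0.1,0,0,-0.01,0,0.002,0.135,0,0,-0.01,0,0.002,0.144,0,0,-0.01],
  "grip": 60
}}

```text
time: 43.8
eef_pos: [0.4664, 0.1302, 0.1417]
tcp_rot: [0.246, 0.969, -0.001, -0.003]
contact_force: [0.6, -0.2, 0.6]
opening: 0.593
finger_force: 0.0
```

>>> {"method": "carry_out", "body": {
  "deltas": [0,0,0,0,0,0,0,0,0,0,0,0,0,0,0,0,0,0,0,0,0,0,0,0,0,0,0,0,0,0],
  "grip": 0,
  "grip_force": 80
}}

```text
time: 44.42
eef_pos: [0.4693, 0.1303, 0.1462]
tcp_rot: [0.246, 0.969, 0.0, 0.002]
contact_force: [-2.1, -2.6, 5.7]
opening: 0.145
finger_force: 80.2
```

>>> {"method": "carry_out", "body": {
  "deltas": [0,0,0,0,0,0,0,0,-0.005,0,0,0,0,0,-0.02,0,0,0,0,0,-0.05,0,0,0,0,0,-0.1,0,0,0]
}}

```text
time: 45.05
eef_pos: [0.4663, 0.1305, 0.2433]
tcp_rot: [0.246, 0.969, -0.001, -0.003]
contact_force: [1.4, 0.3, -3.5]
opening: 0.143
finger_force: 78.7
```

>>> {"method": "carry_out", "body": {
  "deltas": [0,0,-0.05,0,0,0,0,0,-0.07,0,0,0,0,0,-0.07,0,0,0,0,0,-0.07,0,0,0]
}}

```text
time: 45.55
eef_pos: [0.4669, 0.1304, 0.3114]
tcp_rot: [0.246, 0.969, -0.001, -0.002]
contact_force: [0.2, 0.1, -3.8]
opening: 0.143
finger_force: 78.9
```

Run:
```python
from h import *
np.set_printoptions(precision=4,suppress=True)
s=ctrl.get_state();print(s['eef_pos'],s['opening'],s['contact_force'])
im,d,K,W=snap('wrist'); P=cloud(d,K,W); M=R.from_quat(s['tcp_rot']).as_matrix(); L=(P-s['eef_pos'])@M
m=(np.hypot(L[...,0],L[...,1])<.09)&(L[...,2]>-.0)&(L[...,2]<.03)
q=L[m];print(len(q),np.median(q[:,2]))
# bar end nearest camera: dark points above the hood top
m=(np.abs(L[...,0])<.07)&(np.abs(L[...,1])<.006)&(L[...,2]>-.035)&(L[...,2]<-.015); q=L[m]; print('bar x',np.percentile(q[:,0],[1,99]) if len(q) else None)
# rim circle of hood top (far side) 
m=(np.hypot(L[...,0],L[...,1])<.09)&(np.abs(L[...,2]-.008)<.006); q=L[m]; print('top extents',q[:,0].min(),q[:,0].max(),q[:,1].min(),q[:,1].max())
print(tomove((.568,-.0995,.315),2.605))
```

```text
[0.4669 0.1304 0.3114] 0.14274839425991137 [ 0.1597  0.0946 -3.7527]
21816 0.012365096946459903
bar x [-0.0379  0.0402]
top extents -0.06423818370115644 0.0656848727935717 -0.06615609342823373 0.06485111949411214
(array([-0.1985, -0.1539, -0.0043]), array([-0.003 , -0.0046,  0.0398]))
```

>>> {"method": "carry_out", "body": {
  "deltas": [-0.03,-0.024,0,0,0,0,-0.08,-0.062,0,0,0,0,-0.13,-0.1,-0.004,0,0,0.02,-0.175,-0.135,-0.004,0,0,0.04,-0.198,-0.154,-0.004,0,0,0.04]
}}

```text
time: 46.22
eef_pos: [0.5686, -0.1019, 0.3151]
tcp_rot: [0.267, 0.964, 0.0, -0.002]
contact_force: [-0.4, 0.1, -3.4]
opening: 0.146
finger_force: 78.9
```

>>> {"method": "carry_out", "body": {
  "deltas": [0,0,0,0,0,0,0,0,0,0,0,0,0,0,0,0,0,0,0,0,0,0,0,0]
}}

```text
time: 46.72
eef_pos: [0.5685, -0.0983, 0.3184]
tcp_rot: [0.265, 0.964, 0.0, 0.0]
contact_force: [0.6, -0.1, -2.3]
opening: 0.146
finger_force: 78.9
```

Run:
```python
from h import *
np.set_printoptions(precision=4,suppress=True)
s=ctrl.get_state();print(s['eef_pos'],s['contact_force'],s['tcp_rot'])
print(tomove((.5677,-.0996,.18),2.605))
```

```text
[ 0.5685 -0.0983  0.3184] [ 0.6364 -0.0624 -2.3426] [0.2645 0.9644 0.     0.    ]
(array([ 0.0001, -0.0016,  0.1384]), array([0.0001, 0.    , 0.0012]))
```

>>> {"method": "carry_out", "body": {
  "deltas": [0,-0.0015,0.01,0,0,0,0,-0.0015,0.035,0,0,0,0,-0.0015,0.065,0,0,0,0,-0.0015,0.095,0,0,0,0,-0.0015,0.12,0,0,0]
}}

```text
time: 47.35
eef_pos: [0.5672, -0.1001, 0.1963]
tcp_rot: [0.265, 0.964, 0.0, -0.001]
contact_force: [0.7, 0.5, -2.6]
opening: 0.141
finger_force: 79.0
```

>>> {"method": "carry_out", "body": {
  "deltas": [0,0,0,0,0,0,0,0,0,0,0,0,0,0,0,0,0,0]
}}

```text
time: 47.72
eef_pos: [0.5689, -0.1009, 0.2002]
tcp_rot: [0.265, 0.964, -0.0, 0.002]
contact_force: [0.7, -0.0, -2.8]
opening: 0.143
finger_force: 78.7
```

Run:
```python
from h import *
np.set_printoptions(precision=4,suppress=True)
s=ctrl.get_state();print(s['eef_pos'],s['contact_force'],s['tcp_rot'])
print(tomove((.5677,-.0996,.163),2.605))
im,d,K,W=snap('scene'); cv2.imwrite('pics/s3.png',cv2.resize(im[150:250,170:290],None,fx=5,fy=5)[:,:,::-1])
```

```text
[ 0.5689 -0.1009  0.2002] [ 0.6995 -0.0194 -2.8337] [ 0.2651  0.9642 -0.0002  0.0016]
(array([0.0018, 0.0004, 0.0372]), array([ 0.0006,  0.0032, -0.0001]))
```

View pics/s3.png

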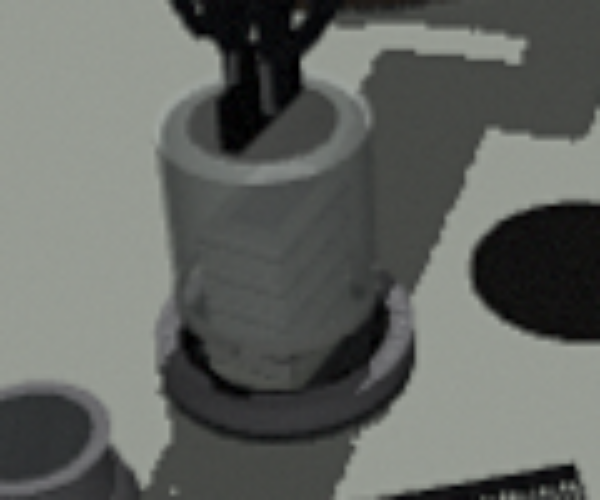

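>>> {"method": "carry_out", "body": {
  "deltas": [0.001,0,0.008,0,0,0,0.001,0,0.016,0,0,0,0.001,0,0.024,0,0,0,0.001,0,0.032,0,0,0,0.001,0,0.035,0,0,0]
}}

```text
time: 48.4
eef_pos: [0.567, -0.1001, 0.1629]
tcp_rot: [0.265, 0.964, -0.0, -0.0]
contact_force: [-1.4, 0.8, 0.6]
opening: 0.144
finger_force: 79.3
```

>>> {"method": "carry_out", "body": {
  "deltas": [0,0,0.002,0,0,0,0,0,0.002,0,0,0,0,0,0.002,0,0,0]
}}

```text
time: 48.78
eef_pos: [0.5671, -0.1001, 0.1619]
tcp_rot: [0.265, 0.964, -0.0, 0.0]
contact_force: [-2.6, -0.3, 0.6]
opening: 0.141
finger_force: 79.5
```

>>> {"method": "carry_out", "body": {
  "deltas": [0,0,0.003,0,0,0,0,0,0.006,0,0,0,0,0,0.009,0,0,0,0,0,0.009,0,0,0]
}}

```text
time: 49.28
eef_pos: [0.5674, -0.1003, 0.1541]
tcp_rot: [0.265, 0.964, -0.0, 0.0]
contact_force: [-5.7, 0.3, 8.5]
opening: 0.147
finger_force: 80.5
```

>>> {"method": "carry_out", "body": {
  "deltas": [0,0,0.001,0,0,0,0,0,0.001,0,0,0]
}}

```text
time: 49.52
eef_pos: [0.5674, -0.1003, 0.1539]
tcp_rot: [0.265, 0.964, -0.0, 0.0]
contact_force: [-7.0, 0.8, 12.7]
opening: 0.144
finger_force: 81.0
```

>>> {"method": "carry_out", "body": {
  "deltas": [0,0,0,0,0,0.15,0,0,0,0,0,0.3,0,0,0,0,0,0.45,0,0,0,0,0,0.6,0,0,0,0,0,0.75]
}}

```text
time: 50.15
eef_pos: [0.5703, -0.0998, 0.1544]
tcp_rot: [0.601, 0.799, 0.002, 0.004]
contact_force: [1.4, 1.4, 8.2]
opening: 0.142
finger_force: 80.5
```

>>> {"method": "carry_out", "body": {
  "deltas": [0,0,0,0,0,0.15,0,0,0,0,0,0.3,0,0,0,0,0,0.45,0,0,0,0,0,0.6,0,0,0,0,0,0.74]
}}

```text
time: 50.78
eef_pos: [0.5698, -0.1009, 0.1543]
tcp_rot: [0.849, 0.528, 0.002, 0.003]
contact_force: [-1.4, 0.8, 8.6]
opening: 0.149
finger_force: 80.6
```

```bash
cat >> h.py <<'E'
def st():
    np.set_printoptions(precision=4,suppress=True)
    s=ctrl.get_state(); x=R.from_quat(s['tcp_rot']).as_matrix(); print(s['eef_pos'],'yaw',np.arctan2(x[1,0],x[0,0]),s['contact_force'],s['wrist_torque'],s['qpos'][5])
E
python3 -c "from h import *;st()"
```

```text
[ 0.5698 -0.1009  0.1543] yaw 1.112268145429876 [-1.3828  0.7995  8.61  ] [-0.0521  0.2494  0.396 ] 0.10837690652123377
```

Turn on until the stop shows in the torque.

>>> {"method": "carry_out", "body": {
  "deltas": [0,0,0,0,0,0.03,0,0,0,0,0,0.06,0,0,0,0,0,0.08]
}}

```text
time: 51.15
eef_pos: [0.5695, -0.1007, 0.1543]
tcp_rot: [0.868, 0.496, 0.002, 0.003]
contact_force: [-2.0, 2.4, 8.6]
opening: 0.146
finger_force: 81.1
```

```bash
python3 -c "from h import *;st()"
```

```text
[ 0.5695 -0.1007  0.1543] yaw 1.0381562319930362 [-1.9639  2.4077  8.6455] [0.134  0.3798 0.8954] 0.18287470286518034
```

>>> {"method": "carry_out", "body": {
  "deltas": [0,0,0,0,0,0.03,0,0,0,0,0,0.06,0,0,0,0,0,0.06]
}}

```text
time: 51.52
eef_pos: [0.5679, -0.0996, 0.1541]
tcp_rot: [0.882, 0.471, 0.0, 0.001]
contact_force: [-4.7, 3.3, 11.3]
opening: 0.144
finger_force: 82.6
```

```bash
python3 -c "from h import *;st()"
```

```text
[ 0.5679 -0.0996  0.1541] yaw 0.9811921272196674 [-4.6746  3.2929 11.3453] [0.5872 1.0571 1.1269] 0.24048806010809123
```

>>> {"method": "carry_out", "body": {
  "deltas": [0,0,0,0,0,0.03,0,0,0,0,0,0.05,0,0,0,0,0,0.05]
}}

```text
time: 51.9
eef_pos: [0.5678, -0.0996, 0.1541]
tcp_rot: [0.892, 0.452, -0.0, 0.001]
contact_force: [-5.5, 3.2, 12.3]
opening: 0.144
finger_force: 98.2
```

Run:
```python
from h import *
st()
im,d,K,W=snap('wrist'); P=cloud(d,K,W); r=rect(P,(.567,-.099),.07,.17,.2); print(r)
```

```text
[ 0.5678 -0.0996  0.1541] yaw 0.9369470701145234 [-5.4592  3.1521 12.3017] [0.6895 1.0672 2.2368] 0.2860621540403812
(array([ 0.5719, -0.0995]), np.float64(1.4293973866137932), 76.89124298095703, 49.41086959838867, 6011, np.float64(0.17793843152115468))
```

>>> {"method": "carry_out", "body": {
  "deltas": [0,0,0,0,0,-0.04,0,0,-0.004,0,0,-0.05,0,0,-0.006,0,0,-0.05]
}}

```text
time: 52.32
eef_pos: [0.567, -0.0991, 0.156]
tcp_rot: [0.883, 0.47, 0.0, -0.0]
contact_force: [0.7, 3.5, -4.8]
opening: 0.145
finger_force: 80.6
```

>>> {"method": "carry_out", "body": {
  "deltas": [0,0,0,0,0,0,0,0,0,0,0,0,0,0,0,0,0,0],
  "grip": 60
}}

```text
time: 52.7
eef_pos: [0.5675, -0.1007, 0.1576]
tcp_rot: [0.884, 0.467, 0.0, 0.0]
contact_force: [0.1, -0.0, 0.0]
opening: 0.602
finger_force: 0.0
```

>>> {"method": "carry_out", "body": {
  "deltas": [0,0,-0.03,0,0,0,0,0,-0.08,0,0,0,0,0,-0.13,0,0,0,0,0,-0.15,0,0,0,0,0,-0.15,0,0,0]
}}

```text
time: 53.32
eef_pos: [0.5677, -0.1004, 0.3087]
tcp_rot: [0.884, 0.468, 0.001, 0.001]
contact_force: [-0.0, -0.8, -0.0]
opening: 0.603
finger_force: 0.0
```

Run:
```python
from h import *
st()
im,d,K,W=snap('wrist','w10'); P=cloud(d,K,W); print('bar',rect(P,(.567,-.099),.07,.17,.2)); print('top',rect(P,(.567,-.099),.08,.135,.155)); print('lip',rect(P,(.568,-.1),.1,.02,.034))
```

```text
[ 0.5677 -0.1004  0.3087] yaw 0.9742067145255525 [-0.0159 -0.7872 -0.0392] [ 0.0052  0.0099 -0.0285] 0.24556569096781372
bar (array([ 0.5683, -0.0979]), np.float64(1.0053608883681067), 79.90424346923828, 13.96712875366211, 1037, np.float64(0.1806427302326034))
top (array([ 0.5686, -0.0979]), np.float64(-0.5931626738000411), 130.4767303466797, 129.68223571777344, 8873, np.float64(0.14469684262472216))
lip (array([ 0.5964, -0.0588]), np.float64(-0.6153981381104119), 165.67037963867188, 69.90789031982422, 1382, np.float64(0.028640819864288347))
```

View pics/w10.png

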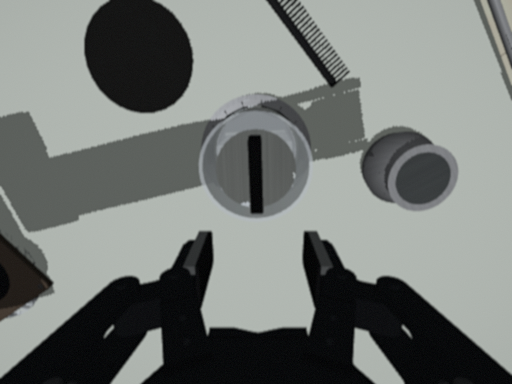

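```bash
python3 -c "
from h import *
print(ctrl.sign_off())"
```

```text
the job is handed in; nothing more can be done
None
```

The job is handed in: all four tins are stacked on the plinth (each within about 1 mm of the keeper's centre). The hood is back over them and turned to its stop; its bar is again at the height it had when locked at the start. While I stacked the tins, the hood on the mat was knocked about 3.5 cm aside and stayed upright. One refused call briefly put the open gripper around the hood's bar, without contact.

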